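# Set up the grinding place in a dental workshop

### The job

Get this grinding place ready: tip all the plaster dies out of the long-handled pan into the grey tray and stand the pan back upright on its cork mat, with its whole foot on the mat. Take the empty cardboard cores off the roll rack and drop them in the dark bin, and put every roll of sanding strip fully down on a rack spindle of its own. Last of all, when all that is done, flip the dust extractor's switch lever fully over; leave the plaster arch model, the amber bottle and the white cup where they are.

Things in the scene. Friction and masses are not known exactly. Their poses are not given: they have to be found in the camera images.
- pan: loose open pan of thin aluminium, wider at the top: foot 88 mm across, mouth 164 mm across, 70 mm high, wall 4 mm, floor 6 mm thick, about 220 g; origin at the centre of its underside, z up through the mouth; its straight handle points along its own -x. It starts on the cork mat with 3 to 5 dies in it; they slide and roll out when it is tipped about 100 degrees (sides flare 28 degrees from upright)
- pan_grip (a point): middle of the pan's handle: a round black bar, 16 mm in diameter, that runs level along the pan's x from 71 to 181 mm out from the pan's axis; this point is 140 mm from the axis and 55 mm above the pan's underside; axes as the pan's
- mat: fixed round cork mat, 130 mm across, 3 mm thick; origin at the centre of its underside on the bench
- tray: fixed grey open tray, outside 240 mm (its x) by 220 mm (its y), 45 mm high, walls and floor 5 mm; origin at the centre of its underside
- die0_mid (a point): loose plaster die in the pan at the start (may be absent): 26 mm round base 20 mm high under a 20 mm round stump, 36 mm in all, 22 g; this point is half-way up it, z along its length towards the stump
- die1_mid (a point): loose plaster die in the pan at the start (may be absent): 26 mm round base 20 mm high under a 20 mm round stump, 36 mm in all, 22 g; this point is half-way up it, z along its length towards the stump
- die2_mid (a point): loose plaster die in the pan at the start (may be absent): 26 mm round base 20 mm high under a 20 mm round stump, 36 mm in all, 22 g; this point is half-way up it, z along its length towards the stump
- die3_mid (a point): loose plaster die in the pan at the start (may be absent): 26 mm round base 20 mm high under a 20 mm round stump, 36 mm in all, 22 g; this point is half-way up it, z along its length towards the stump
- die4_mid (a point): loose plaster die in the pan at the start (may be absent): 26 mm round base 20 mm high under a 20 mm round stump, 36 mm in all, 22 g; this point is half-way up it, z along its length towards the stump
- spindle0 (a point): foot of an upright steel spindle of the fixed roll rack (at the +y end of the row; the row runs along y, spindles 90 mm apart, on a grey plate 75 mm (x) by 260 mm (y), 12 mm thick), on its axis, on top of the plate; the spindle is 15 mm thick and stands 64 mm above this point, its top 10 mm tapered; axes as the rack's, z up
- spindle1 (a point): foot of an upright steel spindle of the fixed roll rack (in the middle; the row runs along y, spindles 90 mm apart, on a grey plate 75 mm (x) by 260 mm (y), 12 mm thick), on its axis, on top of the plate; the spindle is 15 mm thick and stands 64 mm above this point, its top 10 mm tapered; axes as the rack's, z up
- spindle2 (a point): foot of an upright steel spindle of the fixed roll rack (at the -y end of the row; the row runs along y, spindles 90 mm apart, on a grey plate 75 mm (x) by 260 mm (y), 12 mm thick), on its axis, on top of the plate; the spindle is 15 mm thick and stands 64 mm above this point, its top 10 mm tapered; axes as the rack's, z up
- roll0_mid (a point): loose roll of brown sanding strip standing on the bench (may be absent): ring 60 mm across, 45 mm high, with a 24 mm hole right through, 90 g; this point is its centre, z along the hole. On a spindle this point stands 22.5 mm above the spindle's foot
- roll1_mid (a point): loose roll of brown sanding strip standing on the bench (may be absent): ring 60 mm across, 45 mm high, with a 24 mm hole right through, 90 g; this point is its centre, z along the hole. On a spindle this point stands 22.5 mm above the spindle's foot
- roll2_mid (a point): loose roll of brown sanding strip standing on the bench (may be absent): ring 60 mm across, 45 mm high, with a 24 mm hole right through, 90 g; this point is its centre, z along the hole. On a spindle this point stands 22.5 mm above the spindle's foot
- core0_mid (a point): loose empty cardboard core on spindle0 at the start (may be absent): tube 31 mm across, 24 mm hole, 45 mm high, 15 g; this point is its centre, z along the hole
- core1_mid (a point): loose empty cardboard core on spindle1 at the start (may be absent): tube 31 mm across, 24 mm hole, 45 mm high, 15 g; this point is its centre, z along the hole
- core2_mid (a point): loose empty cardboard core on spindle2 at the start (may be absent): tube 31 mm across, 24 mm hole, 45 mm high, 15 g; this point is its centre, z along the hole
- bin: fixed dark steel open bin, 140 by 140 mm outside, 65 mm high, walls 4 mm; origin at the centre of its underside
- extractor: fixed white extractor box, 100 mm (x) by 70 mm (y) by 50 mm high, with the switch on top; origin at the centre of its underside
- switch (a joint): switch lever on the extractor: 0 rad is off (leaning 0.5 rad towards the extractor's -x), 1.0 rad is fully on (leaning 0.5 rad towards its +x). Light friction, about 1 N at the tip, stays where it is left. It turns about an axis along the extractor's y, 72 mm above the bench over the extractor's origin; rod 10 mm thick, 70 mm from the axis to the centre of its 26 mm black ball
- model: bystander: plaster arch model 55 x 75 x 32 mm, origin under its centre
- bottle: bystander: amber bottle 48 mm across, 110 mm high, origin under its centre
- cup: bystander: white cup 72 mm across, 85 mm high, with pencils, origin under its centre
Not all that is in view belongs to the job. What is shaped like the part that bears roll2_mid but green or red is not meant.

How it is judged:
By the outcome, as a careful person would: the job done as asked, in the order asked, and still so for the second after the job is handed in, with the robot touching nothing.
Of die0, die1, die2, die3, die4 only 3 to 5 are there at a start; the rules pass over those that are not, and their reading is None.
Of roll0, roll1, roll2 only 2 to 3 are there at a start; the rules pass over those that are not, and their reading is None.
Of core0, core1, core2 only 2 to 3 are there at a start; the rules pass over those that are not, and their reading is None.
At some moment in a run one of roll0, roll1, roll2, pan may be knocked a few centimetres aside while the robot is not near it.
It also fails if it takes over 210 s, if anything falls off the work surface, if the arm or the gripper's body presses on something with over 40 N, if the wrist force passes 120 N, or if a joint passes its speed limit or range.

### The arm

A 6-joint arm with a two-finger parallel gripper is mounted at the origin on the work surface. World frame = base frame: x ahead of the robot, y to its left, z up, the work surface at z = 0. Lengths are in mm, angles in rad, forces in N, time in s.
With the tool pointing down it reaches from about 250 to 775 mm from the base axis. Payload 4 kg.
Tool frame: the origin (TCP) lies on the centre line of the jaws, within the pads' length; the fingertips stand 25 mm ahead of it and the grasp point (between the pads) lies 6 mm ahead of it; x points along the fingers, z is the direction in which the jaws open and shut, and the axes are right-handed (so a half turn about x gives the same grasp; the last joint's range is limited). The gripper opens to 94 mm and grips with 3 to 60 N. Pads are 16 mm wide; open, the fingers measure 119 mm over their backs; the gripper's body (75 mm by 177 mm) begins 78 mm behind the grasp point.
Start: joints at [1.151, 0.087, 1.371, -0, 1.684, -0.103], TCP at [171.349, 522.644, 230.506] pointing down, gripper open.
Joint ranges: [-3.1, 3.1], [-0.76, 2.03], [0.27, 2.55], [-1.08, 4.22], [0.17, 2.65], [-2.57, 2.57]. Speed limits (rad/s): [2.79, 2.79, 3.14, 3.14, 3.14, 3.14].

### API

Orientations are given as a rotation vector (axis times angle).
In Python, from station import * gives the robot as it stands. The module is installed in compiled form; this text tells all that it offers.
- The arm moves only by the shell command python3 -m inch 'ROWS' [OPENING] [FORCE]. ROWS is JSON, a list of rows, each a list of 2 entries, a list of its own where there are three numbers: the shift along the tool's x, y, z in m, then the turn, a rotation vector about the tool's x, y, z in degrees. A call has 1 to 10 rows; each row is the pose to reach, as a shift and turn from the pose commanded when the call began, along the tool's axes at that moment; what a row does not reach only later rows make up. A row lasts 1/12 s, in which the tool goes at most 41.7 mm and 7.16 degrees, less where a joint would pass 70% of its speed; a pose out of reach is approached as far as the arm can. A call with a gripper value outside its range is refused whole. OPENING is the opening, from -1 (shut) to 1 (fully open), so that 0 is half open, set as the call begins (- or left out, the last holds). The fingers move at their own pace and stop on an object; FORCE is the grip in N (left out, the last holds). Time passes only in rows, so rows that repeat a pose let the fingers close. It gives the time, the measured TCP pose, the force and the opening at its end, in the units of the state.
- get_state(): the state, without advancing time (a new reading comes with each control period).
- snapshot(name): name is "scene" or "side" or "wrist"; returns a dict with "image" (384x512x3 uint8, blue, green, red), "fx", "fy", "cx", "cy" (pixels), "rvec" (rotation vector, rad) and "tvec" (3), from world to camera coordinates, as OpenCV has them. Camera axes: x right, y down, z forward; pixel columns grow to the right and rows downward; lengths in mm; the calibration is good to about 2 mm. A picture is of the moment at which its call begins. There is no depth.
- finish_job(): hands the job in, once; it reports no verdict.
The state is a dict: "time": time; "joint_positions": joint angles; "joint_velocities": joint speeds; "effort": joint torques, N m; "tcp_pos": TCP position; "eef_rot": TCP orientation; "contact_force": force on the tool from outside, world axes, zero at the start; "moment": the same for the moment, N m; "gripper_width": opening from 0.0 (shut) to 1.0 (fully open).
Only numpy, scipy, OpenCV 4.12 (cv2) and the standard library are available. Lean on these libraries where they do the work, as an engineer would, in place of code of your own. Each camera call takes 0.05 s, during which the arm holds its last target.

## Working session

There is one attempt and no reset: what is moved stays moved. The work goes in short steps, Python scripts to look and compute and a shell command to move; the robot and the scene stay as the last step left them, time stands still between calls to the robot, and variables do not carry over. Pictures are saved under pics/ and viewed, and the job is handed in when it is done.

```bash
mkdir -p pics; ls; cat > h.py <<'E'
from station import *
import numpy as np, cv2
from scipy.spatial.transform import Rotation as R
def snap(n,f):
    s=snapshot(n); cv2.imwrite('pics/'+f,s['image']); return s
def save(s,fn):
    np.savez(fn,**{k:np.array(v) for k,v in s.items()})
def ray(s,u,v,z):
    Rm=cv2.Rodrigues(np.array(s['rvec'],float))[0]; t=np.array(s['tvec'],float).ravel()
    c=-Rm.T@t; d=Rm.T@np.array([(u-s['cx'])/s['fx'],(v-s['cy'])/s['fy'],1])
    return c+d*(z-c[2])/d[2]
def proj(s,p):
    Rm=cv2.Rodrigues(np.array(s['rvec'],float))[0]; t=np.array(s['tvec'],float).ravel()
    q=Rm@np.array(p,float)+t
    return np.array([s['fx']*q[0]/q[2]+s['cx'],s['fy']*q[1]/q[2]+s['cy']])
def crop(s,f,u0,v0,u1,v1,k):
    im=s['image'][v0:v1,u0:u1]; cv2.imwrite('pics/'+f,cv2.resize(im,None,fx=k,fy=k,interpolation=cv2.INTER_CUBIC))
E
python3 - <<'E'
from h import *
for n in ['scene','side','wrist']:
    s=snap(n,n+'0.png'); save(s,n+'0.npz')
    Rm=cv2.Rodrigues(np.array(s['rvec'],float))[0]
    print(n,s['fx'],s['cx'],s['cy'],-Rm.T@np.array(s['tvec']).ravel(),Rm[2])
    crop(s,n+'0b.png',0,0,512,384,1.56)
print(get_state())
E
```

```text
pics
scene 372.8044341204075 258.3215145443415 195.08506601499425 [ 1.35547555e+03 -6.81571956e-01  6.01880830e+02] [-0.83453483  0.03283273 -0.54997603]
side 399.07022620352274 255.64781126723318 193.80780680616616 [ 239.29940016 -756.55935604 1083.77565204] [ 0.24749625  0.57846773 -0.77725202]
wrist 277.75866375111707 259.9453801498506 191.4373330058476 [ 99.60323713 547.19251834 384.61107221] [ 0.24661562 -0.08266354 -0.96558142]
{'time': 0.15, 'joint_positions': array([ 1.15091772e+00,  8.77815296e-02,  1.37187631e+00,  9.35502023e-06,
        1.68360863e+00, -1.03092152e-01]), 'joint_velocities': array([-0.00017544, -0.00172822, -0.00422478, -0.00018548,  0.00122151,
        0.00029721]), 'effort': array([ 1.11743975e-03, -3.40643263e+01, -3.02792966e+01,  7.18161254e-02,
        3.05512652e-02, -1.09767332e-04]), 'tcp_pos': array([171.17700404, 522.29003831, 229.59066863]), 'eef_rot': array([-0.97364076,  1.34406514,  0.97226552]), 'contact_force': array([0.49338711, 0.1429961 , 0.07985851]), 'moment': array([-0.02519411, -0.00556596, -0.01485266]), 'gripper_width': 1.0023799763778802}
```

View pics/scene0b.png

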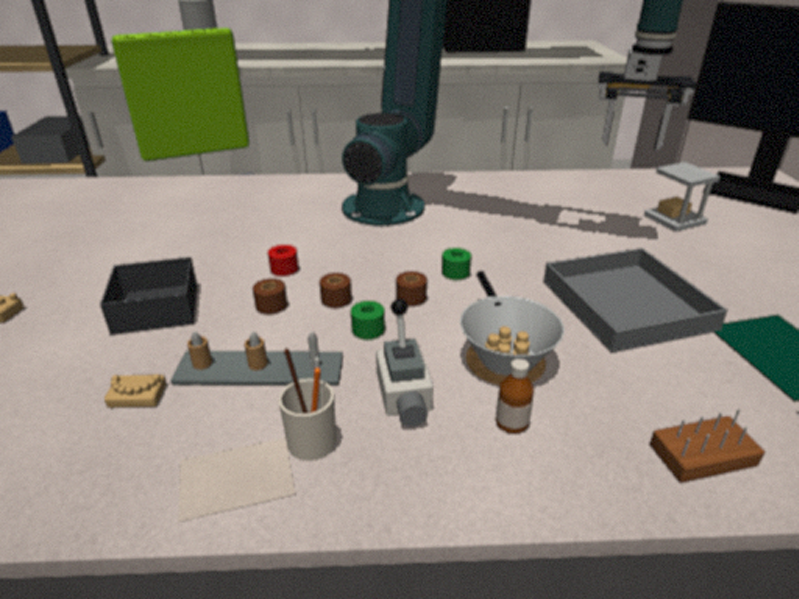

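View pics/side0b.png

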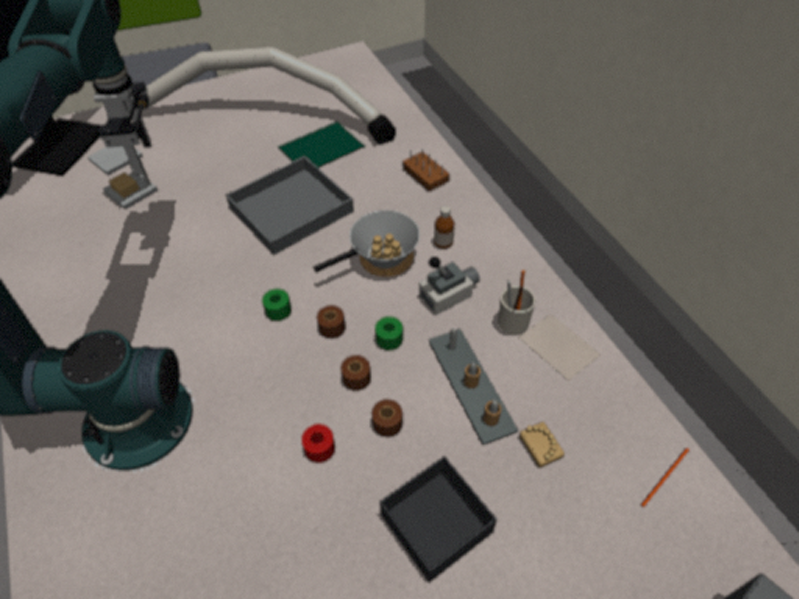

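View pics/wrist0b.png

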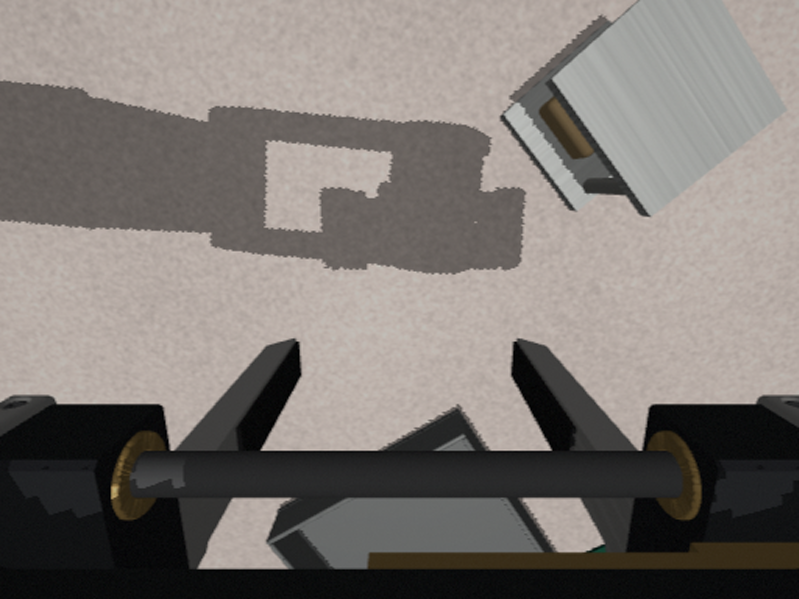

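Seen: the scene has three brown rolls, cores on the middle and -y spindles, and the pan with about five dies. I'll enlarge the crops to measure.

```bash
python3 - <<'E'
from h import *
for n in ['scene','side']:
    s=dict(np.load(n+'0.npz'))
    if n=='side':
        crop(s,'sideA.png',130,90,330,240,4); crop(s,'sideB.png',180,180,380,330,4)
        crop(s,'sideC.png',230,120,360,220,6)
    else:
        crop(s,'sceneA.png',60,150,260,300,4); crop(s,'sceneB.png',230,140,430,290,4)
E
```

```text
(no output)
```

View pics/sideA.png

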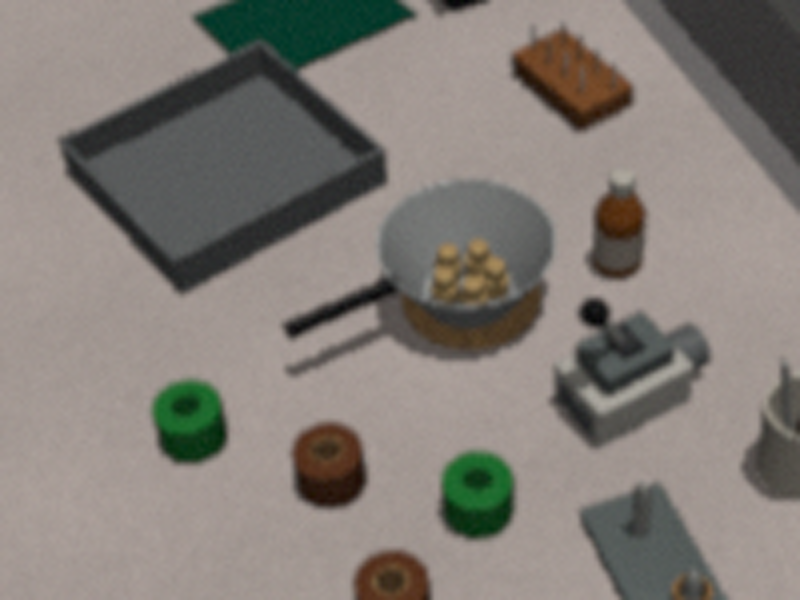

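View pics/sideB.png

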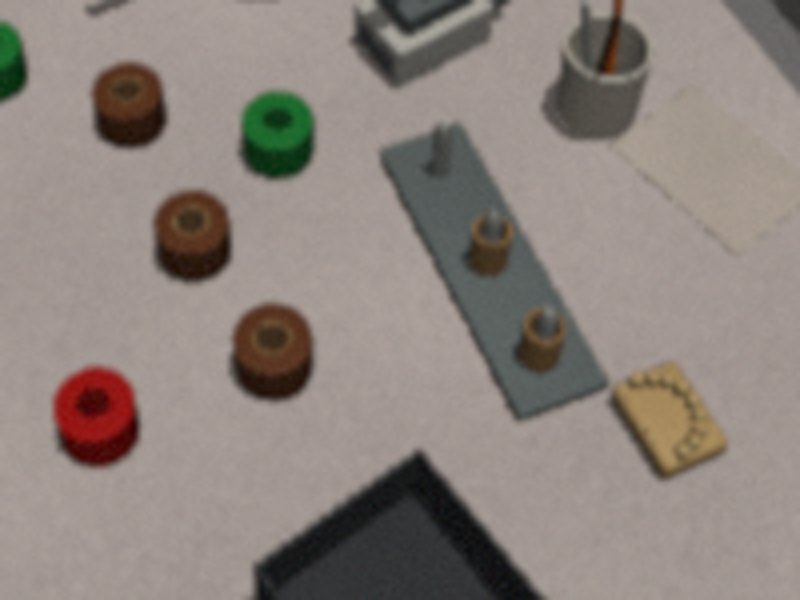

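View pics/sceneA.png

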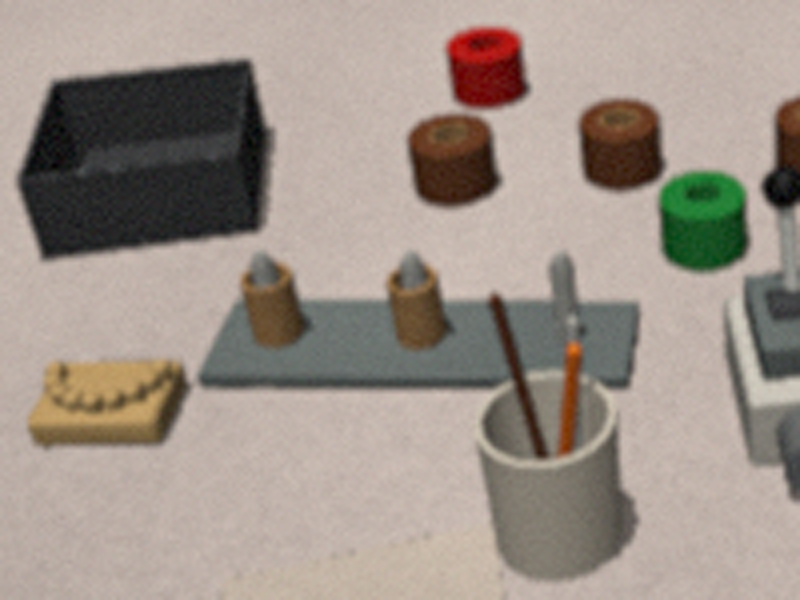

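View pics/sceneB.png

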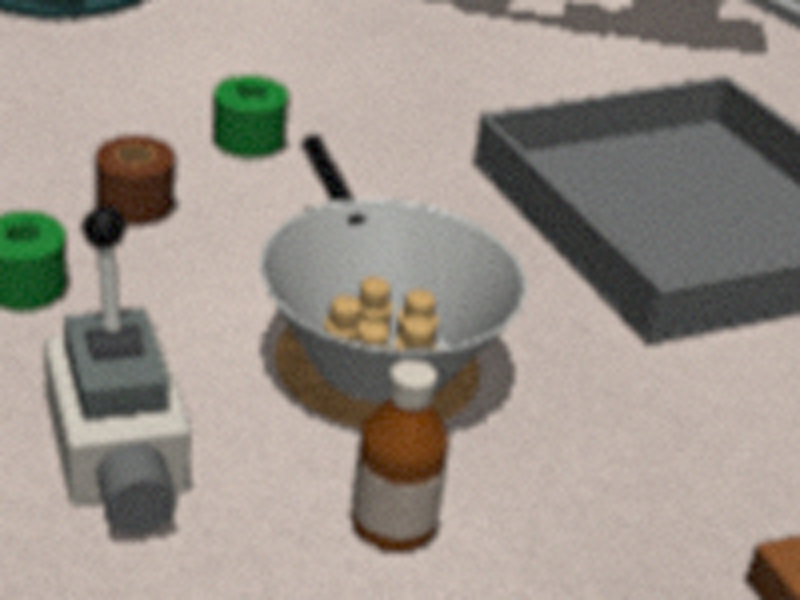

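View pics/sideC.png

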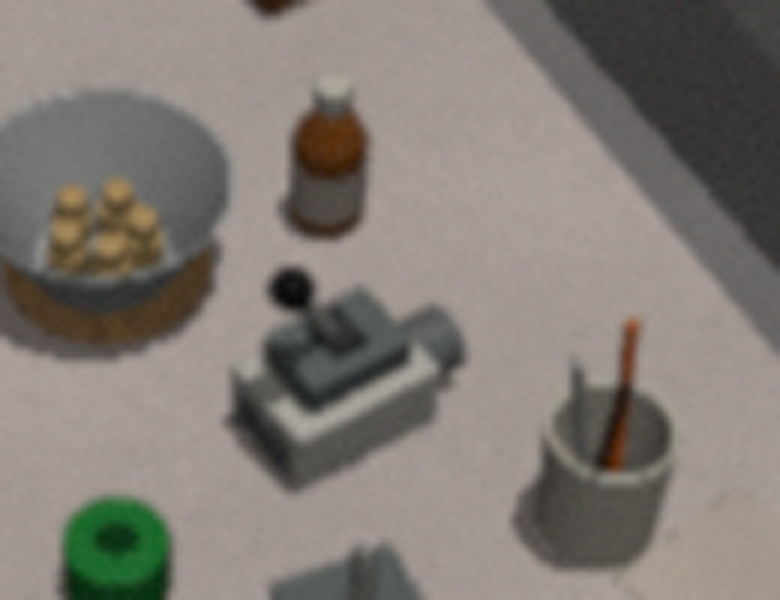

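```bash
python3 - <<'E'
from h import *
si=dict(np.load('side0.npz'));sc=dict(np.load('scene0.npz'))
A=lambda u,v:(130+u/4,90+v/4)
B=lambda u,v:(180+u/4,180+v/4)
SA=lambda u,v:(60+u/4,150+v/4)
SB=lambda u,v:(230+u/4,140+v/4)
def tri(n,p,q,z):
    a=ray(si,*p,z) if p else None; b=ray(sc,*q,z) if q else None
    print(n,z,'side',None if a is None else a.round(1)[:2],'scene',None if b is None else b.round(1)[:2])
tri('rollA',A(329,449),SB(136,154),45)
tri('rollB',B(192,220),SA(620,118),45)
tri('rollC',B(273,338),SA(452,134),45)
tri('sp0',B(440,127),SA(562,256),76)
tri('sp1',B(493,214),SA(412,256),76)
tri('sp2',B(548,312),SA(262,256),76)
tri('core1top',B(492,227),SA(413,278),57)
tri('core2top',B(543,323),SA(270,278),57)
tri('sp1foot',B(489,260),None,15)
tri('panrim',A(467,245),SB(392,278),70)
tri('handleend',A(290,330),SB(312,142),58)
tri('mat',A(472,292),SB(378,365),3)
for n,u,v in [('c1',62,145),('c2',258,47),('c3',384,155),('c4',184,280)]:
    tri('tray'+n,A(u,v),None,45)
for n,u,v in [('c1',482,117),('c2',728,82),('c3',652,295)]:
    tri('tray'+n,None,SB(u,v),45)
tri('bin c',B(258,572),SA(25,178),65)
tri('bin c',B(420,455),SA(55,80),65)
tri('bin c',None,SA(250,65),65)
tri('bin c',None,SA(237,170),65)
C=lambda u,v:(230+u/6,120+v/6)
tri('ball',C(292,288),SB(104,228),72+70*np.cos(.5))
tri('rackc',B(382,155),SA(240,302),12)
tri('rackc',B(460,125),SA(638,304),12)
tri('rackc',B(606,382),SA(628,378),12)
tri('rackc',B(520,415),SA(202,378),12)
tri('bottle top',A(622,180),SB(414,372),110)
tri('cup top',B(607,42),SA(546,416),85)
tri('greenP',A(187,405),SB(252,90),45)
tri('greenE',A(478,480),SB(26,232),45)
E
```

```text
rollA 45 side [425.7  45.3] scene [423.4  52.6]
rollB 45 side [424.7 -96. ] scene [423.3 -89.7]
rollC 45 side [ 440.  -216.6] scene [ 440.7 -208.1]
sp0 76 side [ 627.4 -118.3] scene [ 633.8 -110.1]
sp1 76 side [ 625.7 -207.1] scene [ 630.2 -199.4]
sp2 76 side [ 621.  -297.2] scene [ 626.7 -288.6]
core1top 57 side [ 626.7 -206.7] scene [ 626.7 -202. ]
core2top 57 side [ 620.3 -294.9] scene [ 623.2 -288.4]
sp1foot 15 side [ 625.8 -209.9] scene None
panrim 70 side [614.6 189.9] scene [619.4 199.1]
handleend 58 side [438.8 172.4] scene [433.4 178.9]
mat 3 side [618.8 194.1] scene [620.8 196.8]
trayc1 45 side [321.7 510.4] scene None
trayc2 45 side [544.6 570.7] scene None
trayc3 45 side [600.6 360.1] scene None
trayc4 45 side [375.1 283. ] scene None
trayc1 45 side None scene [379.2 317.7]
trayc2 45 side None scene [331.4 525.7]
trayc3 45 side None scene [609.7 368.8]
bin c 65 side [ 358.  -379.7] scene [ 517.8 -472.4]
bin c 65 side [ 490.7 -351.7] scene [ 386.2 -501.4]
bin c 65 side None scene [ 369.2 -365.2]
bin c 65 side None scene [ 513.6 -336. ]
ball 133.4307793323261 side [653.5  16.4] scene [652.3  21.7]
rackc 12 side [595.8 -82.8] scene [ 587.7 -324.9]
rackc 12 side [668. -83.] scene [599.9 -70.3]
rackc 12 side [ 654.3 -337.2] scene [671.4 -72.9]
rackc 12 side [ 583.9 -333.6] scene [ 661.2 -327.8]
bottle top 110 side [756.9 167.5] scene [758.5 179.1]
cup top 85 side [ 785. -106.] scene [ 783.8 -104. ]
greenP 45 side [333.5 141.1] scene [329.4 148.4]
greenE 45 side [524.  -36.4] scene [522.3 -26.5]
```

```bash
cat >> h.py <<'E'
def toolR(yaw,tilt=0):
    # tool x down; z (jaw) horizontal at azimuth yaw deg
    x=np.array([0,0,-1.]); a=np.radians(yaw); z=np.array([np.cos(a),np.sin(a),0]); y=np.cross(z,x)
    return R.from_matrix(np.c_[x,y,z])
def go(p,Rt=None):
    s=get_state(); R0=R.from_rotvec(s['eef_rot']); Rt=R0 if Rt is None else Rt
    d=R0.inv().apply(np.array(p)-s['tcp_pos'])/1000; w=(R0.inv()*Rt).as_rotvec(degrees=True)
    print('t',round(s['time'],2),'shift',d.round(4).tolist(),'turn',w.round(2).tolist(),'rows',round(max(np.linalg.norm(d)/.0417,np.linalg.norm(w)/7.16),1))
def st():
    s=get_state(); M=R.from_rotvec(s['eef_rot']).as_matrix()
    print('t',round(s['time'],2),'p',s['tcp_pos'].round(1),'F',np.round(s['contact_force'],1),'g',round(s['gripper_width'],3),'q',s['joint_positions'].round(2))
    print(' x',M[:,0].round(3),'z',M[:,2].round(3))
E
python3 - <<'E'
from h import *
st()
go([479,180,230],toolR(96)); go([479,180,230],toolR(-84))
E
```

```text
t 0.15 p [171.2 522.3 229.6] F [0.5 0.1 0.1] g 1.002 q [ 1.15  0.09  1.37  0.    1.68 -0.1 ]
 x [-0.001 -0.002 -1.   ] z [ 0.312  0.95  -0.002]
t 0.15 shift [-0.0001, -0.3991, -0.2294] turn [-24.15, -0.09, -0.03] rows 11.0
t 0.15 shift [-0.0001, -0.3991, -0.2294] turn [155.85, -0.04, 0.13] rows 21.8
```

```bash
python3 -m inch '[[[0,-0.399,-0.229],[-24.1,0,0]],[[0,-0.399,-0.229],[-24.1,0,0]],[[0,-0.399,-0.229],[-24.1,0,0]],[[0,-0.399,-0.229],[-24.1,0,0]],[[0,-0.399,-0.229],[-24.1,0,0]],[[0,-0.399,-0.229],[-24.1,0,0]],[[0,-0.399,-0.229],[-24.1,0,0]],[[0,-0.399,-0.229],[-24.1,0,0]],[[0,-0.399,-0.229],[-24.1,0,0]],[[0,-0.399,-0.229],[-24.1,0,0]]]'; python3 - <<'E'
from h import *
st()
go([479,180,230],toolR(96))
E
```

```text
time: 0.98
tcp_pos: [443.7, 219.3, 230.3]
eef_rot: [-1.285, 1.158, 1.285]
contact_force: [0.4, 0.7, -0.8]
gripper_width: 0.999
t 0.98 p [443.7 219.3 230.3] F [ 0.4  0.7 -0.8] g 0.999 q [ 0.34 -0.04  1.5   0.    1.68 -1.33]
 x [-0.  0. -1.] z [-0.104  0.995  0.   ]
t 0.98 shift [0.0003, -0.0311, -0.0427] turn [-0.05, 0.01, -0.0] rows 1.3
```

```bash
python3 -m inch '[[[0,-0.03,-0.04],[0,0,0]],[[0,-0.03,-0.04],[0,0,0]],[[0,-0.03,-0.04],[0,0,0]],[[0,-0.03,-0.04],[0,0,0]]]'; python3 - <<'E'
from h import *
st()
go([479,180,230],toolR(96))
s=snap('wrist','w1.png');save(s,'w1.npz');crop(s,'w1b.png',0,0,512,384,1.56)
E
```

```text
time: 1.32
tcp_pos: [476.5, 184.5, 230.0]
eef_rot: [-1.283, 1.16, 1.286]
contact_force: [0.1, 1.2, 0.7]
gripper_width: 0.997
t 1.32 p [476.5 184.5 230. ] F [0.1 1.2 0.7] g 0.997 q [ 0.26  0.    1.46  0.    1.68 -1.42]
 x [-0.002  0.001 -1.   ] z [-0.103  0.995  0.001]
t 1.32 shift [-0.0, -0.002, -0.0047] turn [-0.11, 0.04, -0.09] rows 0.1
```

View pics/w1b.png

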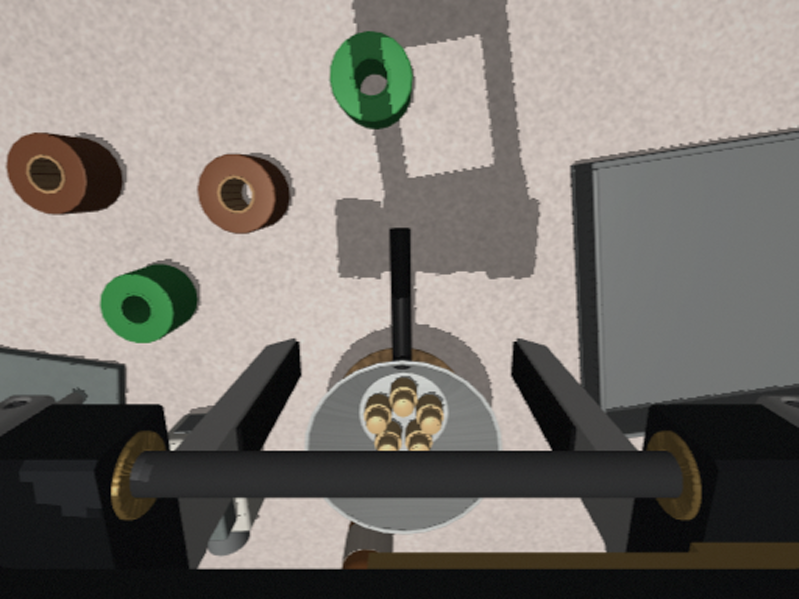

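```bash
python3 - <<'E'
from h import *
s=dict(np.load('w1.npz'))
f=lambda u,v,z:print((u,v),ray(s,u/1.5625,v/1.5625,z).round(1))
f(400,229,58+6);f(402,358,60);f(400,265,66)
print('rim');f(306,445,73);f(499,445,73);f(403,362,73);f(403,531,73)
print('rolls');f(236,194,45);f(239,193,45);f(46,174,45)
print('tray');f(572,166,45);f(580,408,45)
print(R.from_rotvec(get_state()['eef_rot']).as_matrix()[:,1], proj(s,[470,180,66])*1.5625)
E
```

```text
(400, 229) [434.8 176.9  64. ]
(402, 358) [537.6 188.7  60. ]
(400, 265) [461.1 179.6  66. ]
rim
(306, 445) [616.3 117.8  73. ]
(499, 445) [600.2 274.9  73. ]
(403, 362) [535.4 189.4  73. ]
(403, 531) [692.9 205.3  73. ]
rolls
(236, 194) [423.2  50.   45. ]
(239, 193) [422.2  52.2  45. ]
(46, 174) [423.1 -92.3  45. ]
tray
(572, 166) [376.8 300.6  45. ]
(580, 408) [574.6 348.   45. ]
[-0.99454848 -0.10426971  0.00106823] [399.39182675 276.69196271]
```

```bash
python3 -m inch '[[[-0.1,0,0],[0,40,0]],[[-0.1,0,0],[0,40,0]],[[-0.1,0,0],[0,40,0]],[[-0.1,0,0],[0,40,0]],[[-0.1,0,0],[0,40,0]],[[-0.1,0,0],[0,40,0]],[[-0.1,0,0],[0,40,0]],[[-0.1,0,0],[0,40,0]]]'; python3 - <<'E'
from h import *
st()
E
```

```text
time: 2.03
tcp_pos: [475.8, 186.6, 329.5]
eef_rot: [-1.806, 1.622, 0.845]
contact_force: [-0.2, -0.1, 0.6]
gripper_width: 1.002
t 2.03 p [475.8 186.6 329.5] F [-0.2 -0.1  0.6] g 1.002 q [ 0.62  0.2   1.2  -0.67  2.03 -1.28]
 x [ 0.068 -0.639 -0.767] z [-0.084  0.762 -0.642]
```

```bash
cat >> h.py <<'E'
def dump(gp,yaw,tilt):
    Rt=toolR(90+yaw)*R.from_euler('y',-tilt,degrees=True)
    return np.array(gp)-6*Rt.apply([1,0,0]),Rt
E
python3 - <<'E'
from h import *
go(*dump([315,426,240],25,100))
go(*dump([315,426,240],25,50))
E
```

```text
t 2.03 shift [-0.0908, 0.1319, 0.2498] turn [-21.18, -138.36, 12.07] rows 19.6
t 2.03 shift [-0.0954, 0.1323, 0.2476] turn [-20.79, -89.05, 1.7] rows 12.8
```

```bash
python3 -m inch '[[[-0.095,0.132,0.248],[-20.8,-89,1.7]],[[-0.095,0.132,0.248],[-20.8,-89,1.7]],[[-0.095,0.132,0.248],[-20.8,-89,1.7]],[[-0.095,0.132,0.248],[-20.8,-89,1.7]],[[-0.095,0.132,0.248],[-20.8,-89,1.7]],[[-0.095,0.132,0.248],[-20.8,-89,1.7]],[[-0.095,0.132,0.248],[-20.8,-89,1.7]],[[-0.095,0.132,0.248],[-20.8,-89,1.7]],[[-0.095,0.132,0.248],[-20.8,-89,1.7]],[[-0.095,0.132,0.248],[-20.8,-89,1.7]]]'; python3 - <<'E'
from h import *
st()
go(*dump([315,426,240],25,105))
E
```

```text
time: 2.87
tcp_pos: [319.2, 421.2, 247.4]
eef_rot: [-0.968, 0.709, 1.76]
contact_force: [-0.2, 0.5, -0.1]
gripper_width: 0.998
t 2.87 p [319.2 421.2 247.4] F [-0.2  0.5 -0.1] g 0.998 q [ 0.48 -0.08  1.6   0.54  1.59 -1.43]
 x [-0.215  0.469 -0.857] z [-0.293  0.806  0.514]
t 2.87 shift [0.0079, 0.0015, -0.0045] turn [-3.57, -73.93, 2.96] rows 10.3
```

```bash
python3 -m inch '[[[0.008,0.001,-0.004],[-3.6,-74,3]],[[0.008,0.001,-0.004],[-3.6,-74,3]],[[0.008,0.001,-0.004],[-3.6,-74,3]],[[0.008,0.001,-0.004],[-3.6,-74,3]],[[0.008,0.001,-0.004],[-3.6,-74,3]],[[0.008,0.001,-0.004],[-3.6,-74,3]],[[0.008,0.001,-0.004],[-3.6,-74,3]],[[0.008,0.001,-0.004],[-3.6,-74,3]],[[0.008,0.001,-0.004],[-3.6,-74,3]],[[0.008,0.001,-0.004],[-3.6,-74,3]]]'; python3 - <<'E'
from h import *
st()
go(*dump([315,426,240],25,105))
go(*dump([315,426,190],25,105))
E
```

```text
time: 3.7
tcp_pos: [320.0, 419.4, 237.1]
eef_rot: [0.22, -0.134, 1.99]
contact_force: [0.4, 0.7, 0.1]
gripper_width: 1.003
t 3.7 p [320.  419.4 237.1] F [0.4 0.7 0.1] g 1.003 q [ 0.16  0.36  1.93  1.56  1.91 -2.26]
 x [-0.405  0.889  0.215] z [ 0.094 -0.193  0.977]
t 3.7 shift [0.0025, 0.0018, 0.0009] turn [-0.18, -2.59, 0.47] rows 0.4
t 3.7 shift [-0.0082, 0.0015, -0.048] turn [-0.18, -2.59, 0.47] rows 1.2
```

```bash
python3 -m inch '[[[-0.008,0.001,-0.048],[0,-5,0]],[[-0.008,0.001,-0.048],[0,-5,0]],[[-0.008,0.001,-0.048],[0,-5,0]],[[-0.008,0.001,-0.048],[0,-5,0]]]'; python3 - <<'E'
from h import *
st()
go(*dump([315,426,190],25,105))
save(snap('side','s2.png'),'s2.npz');s=dict(np.load('s2.npz'));crop(s,'s2b.png',0,0,512,384,1.56)
E
```

```text
time: 4.03
tcp_pos: [316.6, 421.7, 189.1]
eef_rot: [0.303, -0.184, 1.986]
contact_force: [1.1, 0.4, 1.2]
gripper_width: 1.003
t 4.03 p [316.6 421.7 189.1] F [1.1 0.4 1.2] g 1.003 q [ 0.18  0.52  1.93  1.58  1.96 -2.4 ]
 x [-0.4    0.868  0.294] z [ 0.129 -0.264  0.956]
t 4.03 shift [-0.0014, -0.0004, -0.0002] turn [-0.32, 2.09, 0.24] rows 0.3
```

View pics/s2b.png

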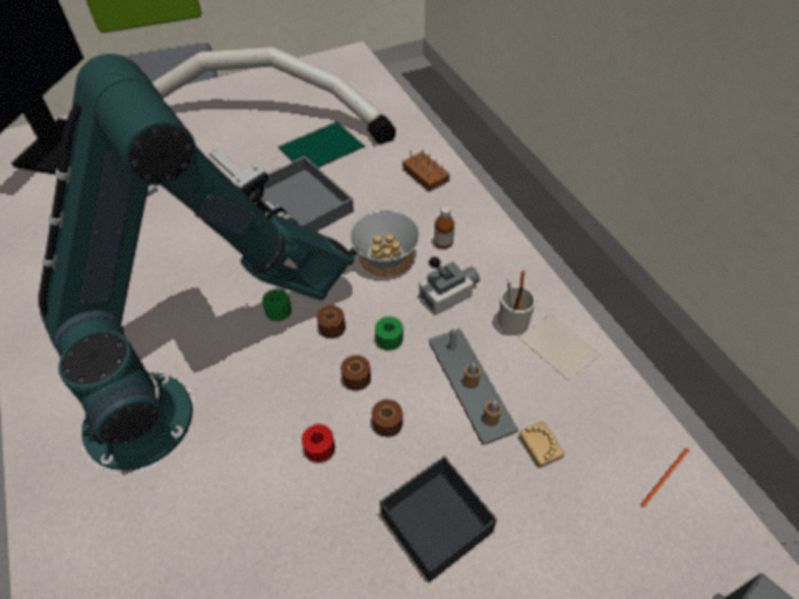

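```bash
python3 - <<'E'
from h import *
go([440,250,250],toolR(106)*R.from_euler('y',-40,degrees=True))
E
```

```text
t 4.08 shift [-0.1814, -0.0397, 0.117] turn [2.65, 66.87, -8.99] rows 9.4
```

```bash
python3 -m inch '[[[-0.181,-0.04,0.117],[2.6,67,-9]],[[-0.181,-0.04,0.117],[2.6,67,-9]],[[-0.181,-0.04,0.117],[2.6,67,-9]],[[-0.181,-0.04,0.117],[2.6,67,-9]],[[-0.181,-0.04,0.117],[2.6,67,-9]],[[-0.181,-0.04,0.117],[2.6,67,-9]],[[-0.181,-0.04,0.117],[2.6,67,-9]],[[-0.181,-0.04,0.117],[2.6,67,-9]],[[-0.181,-0.04,0.117],[2.6,67,-9]],[[-0.181,-0.04,0.117],[2.6,67,-9]]]' 0; python3 - <<'E'
from h import *
st()
go([475.8,182.2,160],toolR(96.2))
E
```

```text
time: 4.92
tcp_pos: [439.4, 251.1, 257.4]
eef_rot: [-0.822, 0.597, 1.705]
contact_force: [0.6, 0.5, 0.2]
gripper_width: 0.498
t 4.92 p [439.4 251.1 257.4] F [0.6 0.5 0.2] g 0.498 q [-0.01 -0.02  1.58  0.67  1.75 -1.8 ]
 x [-0.161  0.612 -0.774] z [-0.223  0.742  0.633]
t 4.92 shift [0.0273, -0.0144, -0.1208] turn [9.7, 39.23, -2.42] rows 5.7
```

```bash
python3 -m inch '[[[0.027,-0.014,-0.121],[9.7,39.2,-2.4]],[[0.027,-0.014,-0.121],[9.7,39.2,-2.4]],[[0.027,-0.014,-0.121],[9.7,39.2,-2.4]],[[0.027,-0.014,-0.121],[9.7,39.2,-2.4]],[[0.027,-0.014,-0.121],[9.7,39.2,-2.4]],[[0.027,-0.014,-0.121],[9.7,39.2,-2.4]],[[0.027,-0.014,-0.121],[9.7,39.2,-2.4]],[[0.027,-0.014,-0.121],[9.7,39.2,-2.4]]]' 0; python3 - <<'E'
from h import *
st()
go([475.8,182.2,64],toolR(96.2))
s=snap('wrist','w2.png');save(s,'w2.npz');crop(s,'w2b.png',0,0,512,384,1.56)
E
```

```text
time: 5.58
tcp_pos: [473.5, 183.1, 153.8]
eef_rot: [-1.276, 1.157, 1.307]
contact_force: [-0.4, -0.0, 0.8]
gripper_width: 0.499
t 5.58 p [473.5 183.1 153.8] F [-0.4 -0.   0.8] g 0.499 q [ 0.25  0.03  1.58  0.01  1.54 -1.43]
 x [-0.015  0.009 -1.   ] z [-0.112  0.994  0.011]
t 5.58 shift [0.0898, -0.0034, -0.0021] turn [0.21, 0.64, -0.8] rows 2.2
```

View pics/w2b.png

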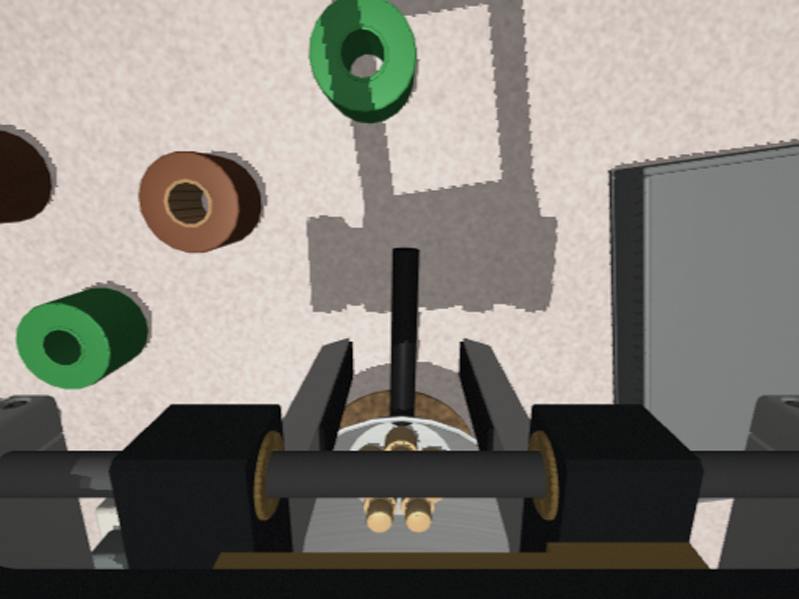

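```bash
python3 -m inch '[[[0.03,-0.003,-0.002],[0.2,0.6,-0.8]],[[0.06,-0.003,-0.002],[0.2,0.6,-0.8]],[[0.089,-0.003,-0.002],[0.2,0.6,-0.8]],[[0.089,-0.003,-0.002],[0.2,0.6,-0.8]],[[0.089,-0.003,-0.002],[0.2,0.6,-0.8]],[[0.089,-0.003,-0.002],[0.2,0.6,-0.8]]]' ; python3 - <<'E'
from h import *
st()
go([475.8,182.2,64],toolR(96.2))
E
```

```text
time: 6.13
tcp_pos: [475.3, 180.1, 59.6]
eef_rot: [-1.283, 1.168, 1.292]
contact_force: [0.2, -0.2, 0.8]
gripper_width: 0.497
t 6.13 p [475.3 180.1  59.6] F [ 0.2 -0.2  0.8] g 0.497 q [ 0.25  0.1   1.7  -0.    1.35 -1.42]
 x [-0.01  -0.003 -1.   ] z [-0.105  0.995 -0.002]
t 6.13 shift [-0.0044, -0.0006, 0.0021] turn [-0.2, -0.13, -0.6] rows 0.1
```

```bash
python3 -m inch '[[[-0.003,0,0.002],[0,0,-0.6]],[[-0.003,0,0.002],[0,0,-0.6]],[[-0.003,0,0.002],[0,0,-0.6]],[[-0.003,0,0.002],[0,0,-0.6]],[[-0.003,0,0.002],[0,0,-0.6]],[[-0.003,0,0.002],[0,0,-0.6]],[[-0.003,0,0.002],[0,0,-0.6]]]' -1 60 ; python3 - <<'E'
from h import *
st()
E
```

```text
time: 6.72
tcp_pos: [473.8, 182.7, 60.2]
eef_rot: [-1.288, 1.162, 1.288]
contact_force: [-0.6, -0.7, 1.2]
gripper_width: 0.153
t 6.72 p [473.8 182.7  60.2] F [-0.6 -0.7  1.2] g 0.153 q [ 0.26  0.1   1.71 -0.    1.34 -1.42]
 x [-0.004 -0.004 -1.   ] z [-0.107  0.994 -0.003]
```

```bash
python3 -m inch '[[[-0.01,0,0],[0,0,0]],[[-0.02,0,0],[0,0,0]],[[-0.03,0,0],[0,0,0]],[[-0.045,0,0],[0,0,0]],[[-0.06,0,0],[0,0,0]],[[-0.06,0,0],[0,0,0]]]' ; python3 - <<'E'
from h import *
st()
s=snap('scene','c3.png');crop(s,'c3b.png',250,80,510,275,3)
s=snap('wrist','w3.png');crop(s,'w3b.png',0,0,512,384,1.56)
E
```

```text
time: 7.22
tcp_pos: [475.9, 183.4, 123.9]
eef_rot: [-1.29, 1.157, 1.285]
contact_force: [0.3, 0.2, -2.0]
gripper_width: 0.159
t 7.22 p [475.9 183.4 123.9] F [ 0.3  0.2 -2. ] g 0.159 q [ 0.26  0.04  1.63 -0.    1.47 -1.42]
 x [ 0.002 -0.002 -1.   ] z [-0.106  0.994 -0.002]
```

View pics/c3b.png

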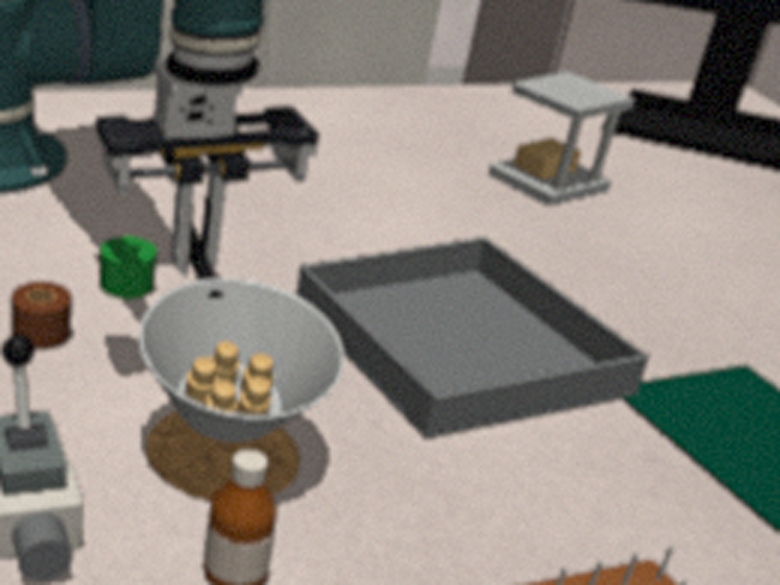

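View pics/w3b.png

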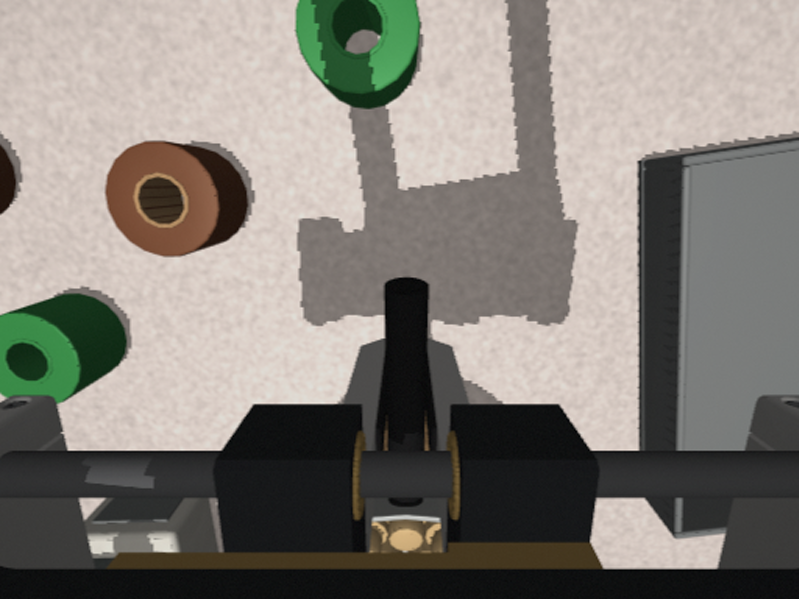

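```bash
python3 - <<'E'
from h import *
go([315,426,256],toolR(115))
E
```

```text
t 7.32 shift [-0.1357, 0.1328, 0.2582] turn [-18.89, -0.15, -0.19] rows 7.7
```

```bash
python3 -m inch '[[[-0.02,0.003,0.006],[0,0,0]],[[-0.045,0.01,0.02],[-1,0,0]],[[-0.07,0.02,0.04],[-2.5,0,0]],[[-0.095,0.034,0.066],[-4.5,0,0]],[[-0.115,0.048,0.093],[-7,0,0]],[[-0.128,0.062,0.12],[-9,0,0]],[[-0.135,0.076,0.147],[-11,0,0]],[[-0.135,0.09,0.175],[-13,0,0]],[[-0.135,0.104,0.202],[-15,0,0]],[[-0.135,0.117,0.228],[-17,0,0]]]' ; python3 - <<'E'
from h import *
st();go([315,426,256],toolR(115)); go(*dump([315,426,205],25,60))
E
```

```text
time: 8.15
tcp_pos: [332.2, 398.5, 253.4]
eef_rot: [-1.501, 0.997, 1.505]
contact_force: [0.0, 0.4, -3.0]
gripper_width: 0.159
t 8.15 p [332.2 398.5 253.4] F [ 0.   0.4 -3. ] g 0.159 q [ 0.77  0.02  1.4   0.    1.73 -1.21]
 x [-0.006 -0.005 -1.   ] z [-0.394  0.919 -0.003]
t 8.15 shift [-0.0026, 0.005, 0.0321] turn [-1.77, -0.14, -0.42] rows 0.8
t 8.15 shift [0.0454, 0.0045, 0.027] turn [-1.83, -60.13, 0.55] rows 8.4
```

```bash
python3 -m inch '[[[0,0.003,0.02],[-1,-5,0]],[[0.005,0.004,0.028],[-1.8,-10,0]],[[0.01,0.004,0.028],[-1.8,-16,0]],[[0.016,0.004,0.028],[-1.8,-23,0]],[[0.022,0.004,0.028],[-1.8,-30,0.2]],[[0.028,0.004,0.028],[-1.8,-37,0.3]],[[0.034,0.004,0.028],[-1.8,-44,0.4]],[[0.04,0.004,0.028],[-1.8,-50,0.5]],[[0.045,0.0045,0.027],[-1.8,-56,0.5]],[[0.045,0.0045,0.027],[-1.8,-60,0.5]]]' ; python3 - <<'E'
from h import *
st();go(*dump([315,426,200],25,85));go(*dump([315,426,195],25,105))
s=snap('side','s4.png');crop(s,'s4b.png',120,60,320,210,4)
E
```

```text
time: 8.98
tcp_pos: [318.5, 418.6, 205.5]
eef_rot: [-0.52, 0.34, 1.949]
contact_force: [0.0, -0.6, -3.5]
gripper_width: 0.155
t 8.98 p [318.5 418.6 205.5] F [ 0.  -0.6 -3.5] g 0.155 q [ 0.23  0.02  1.83  1.01  1.6  -1.9 ]
 x [-0.363  0.786 -0.501] z [-0.205  0.457  0.866]
t 8.98 shift [0.0044, 0.0, -0.0032] turn [-0.35, -25.04, 0.27] rows 3.5
t 8.98 shift [0.0081, -0.0, -0.0092] turn [-0.3, -45.04, 0.33] rows 6.3
```

View pics/s4b.png

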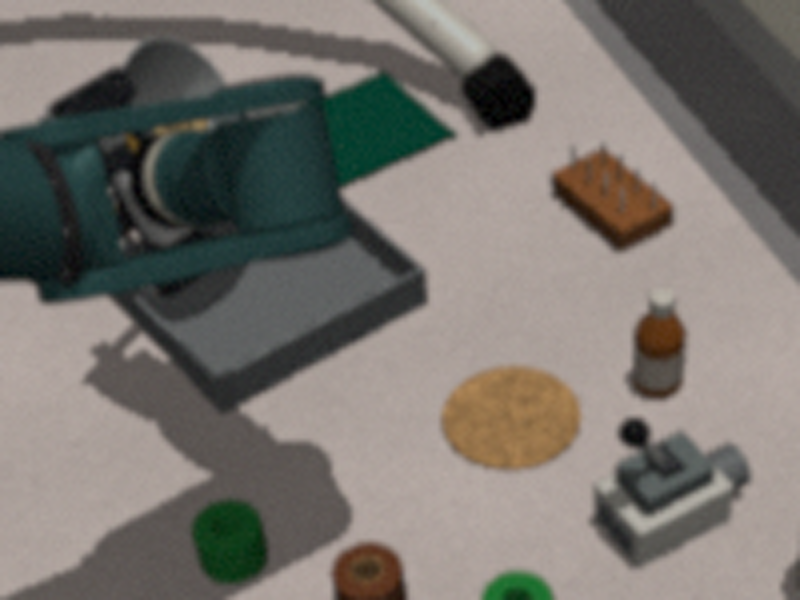

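```bash
python3 - <<'E'
from h import *
s=snap('scene','c4.png');crop(s,'c4b.png',300,60,500,210,4)
s=snap('wrist','w4.png');crop(s,'w4b.png',0,0,512,384,1.56)
E
```

```text
(no output)
```

View pics/c4b.png

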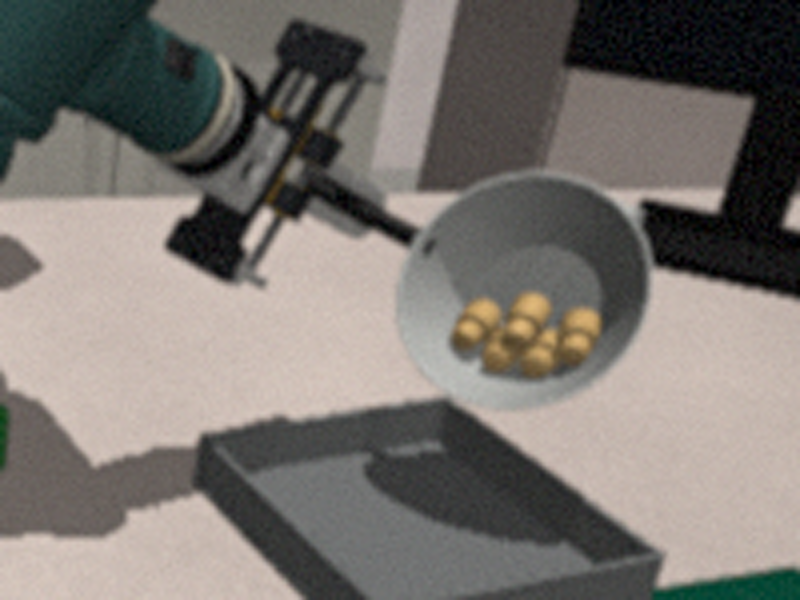

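View pics/w4b.png

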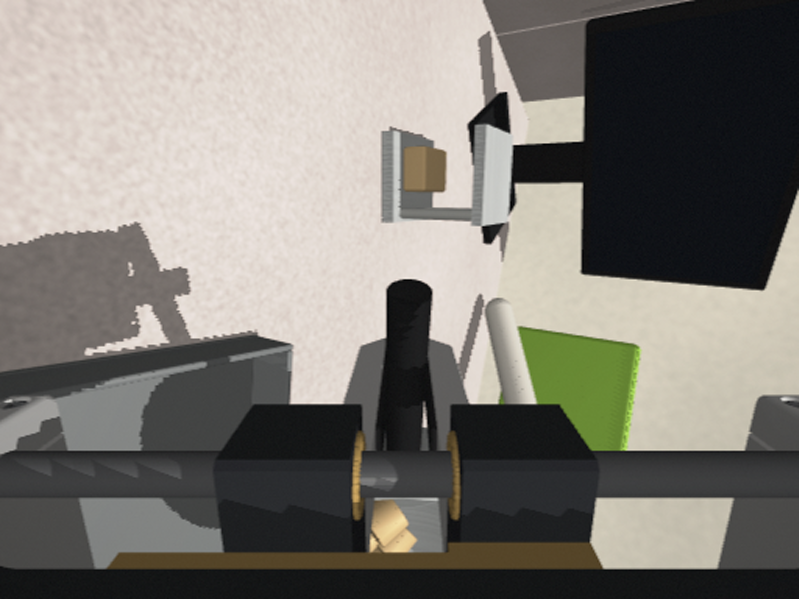

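```bash
python3 -m inch '[[[0.001,0,-0.001],[0,-4,0]],[[0.002,0,-0.002],[0,-8,0]],[[0.002,0,-0.002],[0,-12,0]],[[0.003,0,-0.003],[0,-16,0]],[[0.004,0,-0.003],[0,-20,0]],[[0.004,0,-0.004],[-0.3,-24,0]],[[0.004,0,-0.004],[-0.3,-28,0]],[[0.005,0,-0.005],[-0.3,-32,0.3]],[[0.006,0,-0.007],[-0.3,-36,0.3]],[[0.007,0,-0.008],[-0.3,-40,0.3]]]' ; python3 - <<'E'
from h import *
st();go(*dump([315,426,195],25,107))
s=snap('scene','c5.png');crop(s,'c5b.png',300,60,500,210,4)
E
```

```text
time: 9.97
tcp_pos: [318.7, 423.4, 199.5]
eef_rot: [0.166, -0.119, 2.007]
contact_force: [-0.1, 1.4, -3.1]
gripper_width: 0.156
t 9.97 p [318.7 423.4 199.5] F [-0.1  1.4 -3.1] g 0.156 q [ 0.17  0.42  1.92  1.5   1.89 -2.33]
 x [-0.422  0.891  0.17 ] z [ 0.064 -0.158  0.985]
t 9.97 shift [-0.0028, 0.0023, -0.0058] turn [0.49, -7.2, -0.38] rows 1.0
```

View pics/c5b.png

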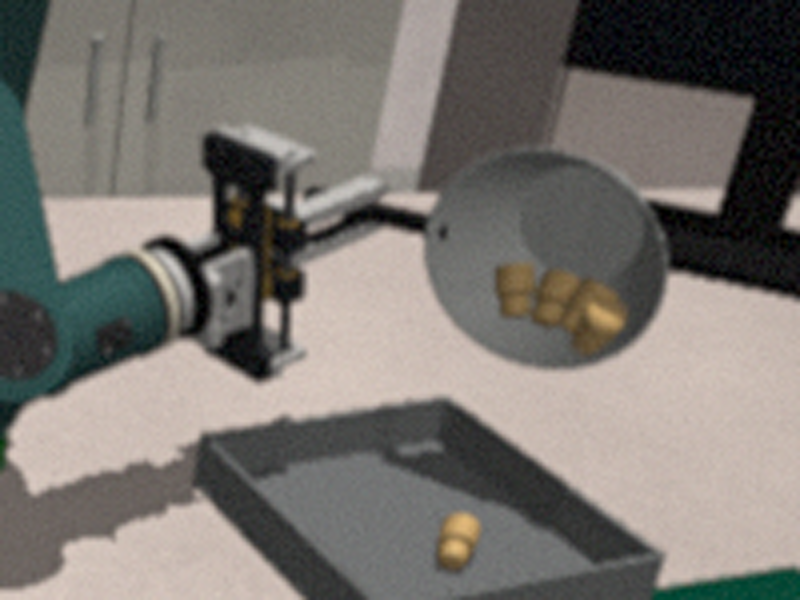

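```bash
python3 -m inch '[[[-0.001,0.001,-0.002],[0,-2,0]],[[-0.002,0.002,-0.004],[0,-4,0]],[[-0.003,0.002,-0.005],[0,-6,0]],[[-0.003,0.002,-0.006],[0.5,-8,0]],[[-0.003,0.002,-0.006],[0.5,-8,0]],[[-0.003,0.002,-0.006],[0.5,-8,0]]]' ; python3 - <<'E'
from h import *
st()
s=snap('scene','c6.png');crop(s,'c6b.png',300,60,500,210,4)
E
```

```text
time: 10.52
tcp_pos: [317.3, 420.6, 193.1]
eef_rot: [0.311, -0.197, 1.996]
contact_force: [-0.9, -0.1, -2.5]
gripper_width: 0.156
t 10.52 p [317.3 420.6 193.1] F [-0.9 -0.1 -2.5] g 0.156 q [ 0.18  0.52  1.92  1.58  1.97 -2.4 ]
 x [-0.409  0.86   0.304] z [ 0.13  -0.275  0.953]
```

View pics/c6b.png

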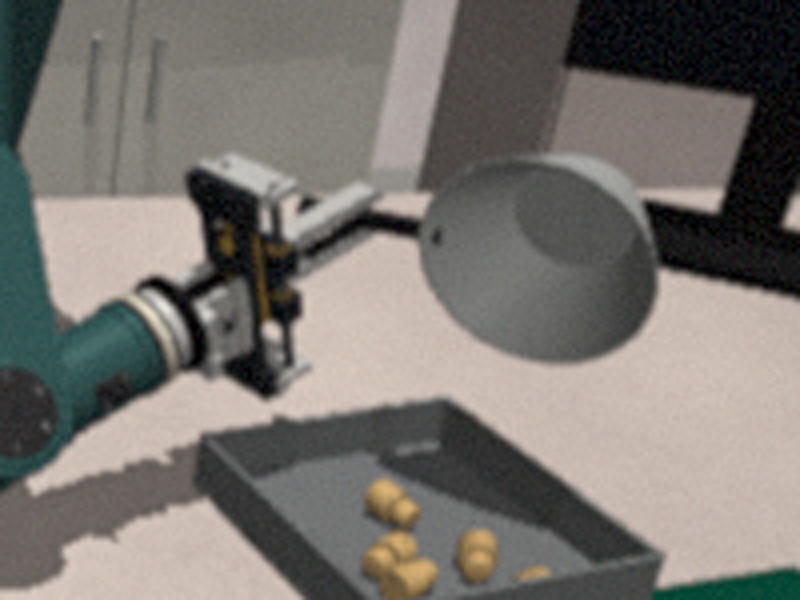

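```bash
python3 - <<'E'
from h import *
s=dict(np.load('side0.npz'))
print(ray(s,120+510.5/4,60+417/4,3))
go(*dump([315,426,240],20,40))
E
```

```text
[615.02156921 188.86497957   3.        ]
t 10.57 shift [0.0177, 0.0001, 0.0481] turn [1.65, 67.68, -5.46] rows 9.5
```

```bash
python3 -m inch '[[[0.01,0,0.03],[0,6,0]],[[0.018,0,0.048],[0,13,0]],[[0.018,0,0.048],[0,20,0]],[[0.018,0,0.048],[0,27,-1]],[[0.018,0,0.048],[0,34,-2]],[[0.018,0,0.048],[0.5,41,-3]],[[0.018,0,0.048],[1,48,-4]],[[0.018,0,0.048],[1.5,55,-5]],[[0.018,0,0.048],[1.6,61,-5.4]],[[0.018,0,0.048],[1.6,67,-5.4]]]' ; python3 - <<'E'
from h import *
st();go([318,420,256],toolR(110)); 
E
```

```text
time: 11.4
tcp_pos: [316.1, 421.3, 246.8]
eef_rot: [-0.823, 0.573, 1.78]
contact_force: [-0.8, -0.3, -1.9]
gripper_width: 0.158
t 11.4 p [316.1 421.3 246.8] F [-0.8 -0.3 -1.9] g 0.158 q [ 0.39 -0.13  1.7   0.71  1.53 -1.54]
 x [-0.219  0.611 -0.76 ] z [-0.261  0.714  0.65 ]
t 11.4 shift [-0.0082, -0.0014, 0.0046] turn [-0.03, 40.5, 0.19] rows 5.7
```

```bash
python3 -m inch '[[[-0.002,0,0.001],[0,6,0]],[[-0.004,-0.001,0.003],[0,13,0]],[[-0.008,-0.001,0.004],[0,20,0]],[[-0.008,-0.001,0.004],[0,27,0]],[[-0.008,-0.001,0.004],[0,34,0]],[[-0.008,-0.001,0.004],[0,40.5,0.2]],[[-0.008,-0.001,0.004],[0,40.5,0.2]]]' ; python3 - <<'E'
from h import *
st();go([476,180,200],toolR(96.2)); 
E
```

```text
time: 11.98
tcp_pos: [315.7, 423.1, 254.2]
eef_rot: [-1.46, 1.02, 1.473]
contact_force: [-0.1, 0.8, -2.6]
gripper_width: 0.158
t 11.98 p [315.7 423.1 254.2] F [-0.1  0.8 -2.6] g 0.158 q [ 0.82  0.04  1.38  0.01  1.73 -1.11]
 x [-0.007  0.004 -1.   ] z [-0.348  0.937  0.006]
t 11.98 shift [0.0522, -0.0658, -0.2841] turn [14.19, 0.29, -0.32] rows 7.1
```

```bash
python3 -m inch '[[[0.003,-0.006,-0.025],[1,0,0]],[[0.008,-0.013,-0.055],[3,0,0]],[[0.015,-0.02,-0.087],[4,0,0]],[[0.021,-0.028,-0.12],[6,0,0]],[[0.028,-0.036,-0.155],[8,0,0]],[[0.034,-0.044,-0.19],[10,0,0]],[[0.041,-0.052,-0.225],[12,0,0]],[[0.047,-0.06,-0.257],[13.5,0,0]],[[0.052,-0.066,-0.284],[14.2,0,0]],[[0.052,-0.066,-0.284],[14.2,0.3,-0.3]]]' ; python3 - <<'E'
from h import *
st();go([476,180,200],toolR(96.2)); 
s=snap('scene','c7.png');save(s,'c7.npz');crop(s,'c7b.png',250,80,450,230,4)
s=snap('side','s7.png');save(s,'s7.npz');crop(s,'s7b.png',150,80,350,230,4)
E
```

```text
time: 12.82
tcp_pos: [478.2, 171.0, 197.6]
eef_rot: [-1.278, 1.166, 1.279]
contact_force: [0.2, -0.3, -2.5]
gripper_width: 0.154
t 12.82 p [478.2 171.  197.6] F [ 0.2 -0.3 -2.5] g 0.154 q [ 0.23  0.    1.52 -0.    1.62 -1.43]
 x [-0.002 -0.002 -1.   ] z [-0.094  0.996 -0.002]
t 12.82 shift [-0.0024, 0.0013, 0.0091] turn [-0.82, -0.09, -0.11] rows 0.2
```

View pics/c7b.png

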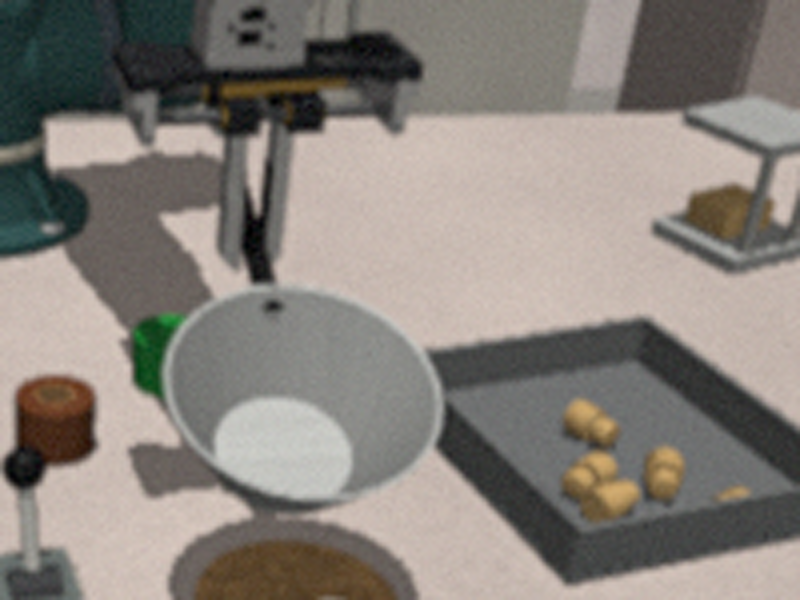

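View pics/s7b.png

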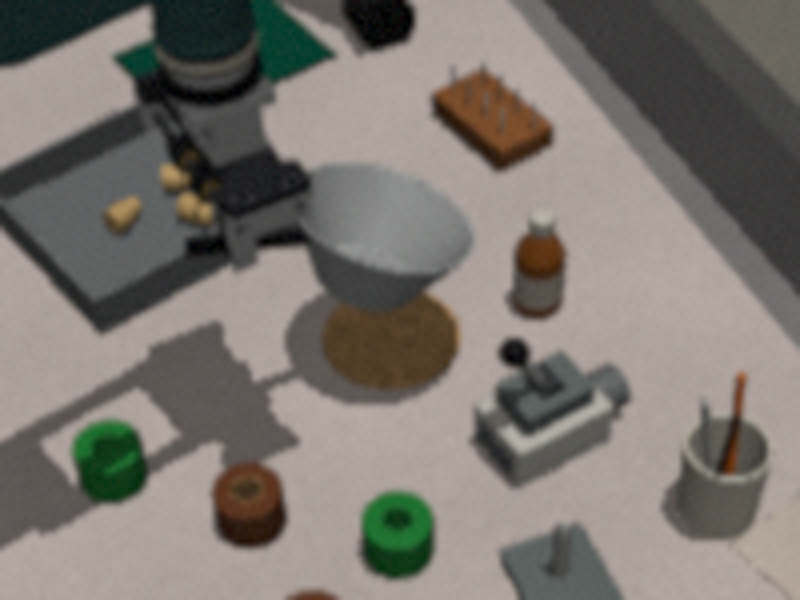

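```bash
python3 - <<'E'
from h import *
from scipy.optimize import least_squares
st_=get_state(); 
sc=dict(np.load('c7.npz'));si=dict(np.load('s7.npz'))
# observed extents in px
obs_sc=np.array([250+163/4,250+443/4,80+286/4,80+505/4]) # umin umax vmin vmax of rim
obs_si=np.array([150+471/4,80+163/4]) # umax, vmin
bias=np.array([0,0,0])
def model(q):
    p,roll,yaw,g0,g1,g2=q
    Rt=R.from_euler('ZYX',[yaw,p,roll],degrees=True)
    a=np.linspace(0,2*np.pi,180)
    rim=np.c_[82*np.cos(a)+140,82*np.sin(a),15+0*a]
    W=Rt.apply(rim)+np.array([g0,g1,g2])
    P=np.array([proj(sc,w) for w in W]);Q=np.array([proj(si,w+[0,0,0]) for w in W])
    return P,Q,Rt
def res(q):
    P,Q,_=model(q)
    r=np.r_[P[:,0].min()-obs_sc[0],P[:,0].max()-obs_sc[1],P[:,1].min()-obs_sc[2],P[:,1].max()-obs_sc[3],Q[:,0].max()-obs_si[0],Q[:,1].min()-obs_si[1]]
    prior=(np.array(q)-[10,0,5.4,477,171.5,191])/[30,4,2,6,4,4]
    return np.r_[r,prior]
o=least_squares(res,[10,0,5.4,477,171.5,191],diff_step=1e-4)
print(o.x.round(1),res(o.x).round(2))
E
```

```text
[ 2.060e+01 -1.000e-01  6.000e+00  4.745e+02  1.723e+02  1.914e+02] [ 0.01 -0.09  0.05  0.04  0.22 -0.06  0.35 -0.02  0.28 -0.42  0.21  0.09]
```

```bash
python3 - <<'E'
from h import *
Rt=toolR(96.2)*R.from_euler('z',-20.6,degrees=True)
go(np.array([478.8,180.6,100])-6*Rt.apply([1,0,0]),Rt)
E
```

```text
t 12.92 shift [0.0932, -0.0009, 0.0052] turn [-0.56, 0.0, -20.7] rows 2.9
```

```bash
python3 -m inch '[[[0.01,0,0.002],[0,0,-5]],[[0.025,0,0.004],[0,0,-10]],[[0.045,0,0.005],[-0.5,0,-15]],[[0.065,0,0.005],[-0.5,0,-20.7]],[[0.08,-0.001,0.005],[-0.5,0,-20.7]],[[0.093,-0.001,0.005],[-0.5,0,-20.7]],[[0.093,-0.001,0.005],[-0.5,0,-20.7]],[[0.093,-0.001,0.005],[-0.5,0,-20.7]]]' ; python3 - <<'E'
from h import *
st()
Rt=toolR(96.2)*R.from_euler('z',-20.6,degrees=True)
go(np.array([478.8,180.6,62])-6*Rt.apply([1,0,0]),Rt)
s=snap('scene','c8.png');save(s,'c8.npz');crop(s,'c8b.png',250,80,450,230,4)
s=snap('side','s8.png');save(s,'s8.npz');crop(s,'s8b.png',150,80,350,230,4)
E
```

```text
time: 13.58
tcp_pos: [476.2, 182.0, 105.7]
eef_rot: [-1.423, 0.873, 1.025]
contact_force: [0.6, 0.1, -1.8]
gripper_width: 0.157
t 13.58 p [476.2 182.  105.7] F [ 0.6  0.1 -1.8] g 0.157 q [ 0.3  -0.18  1.92 -0.08  1.05 -1.36]
 x [ 0.349  0.038 -0.936] z [-0.111  0.994 -0.001]
t 13.58 shift [0.0358, 0.0131, -0.0016] turn [0.2, 0.02, -0.03] rows 0.9
```

View pics/c8b.png

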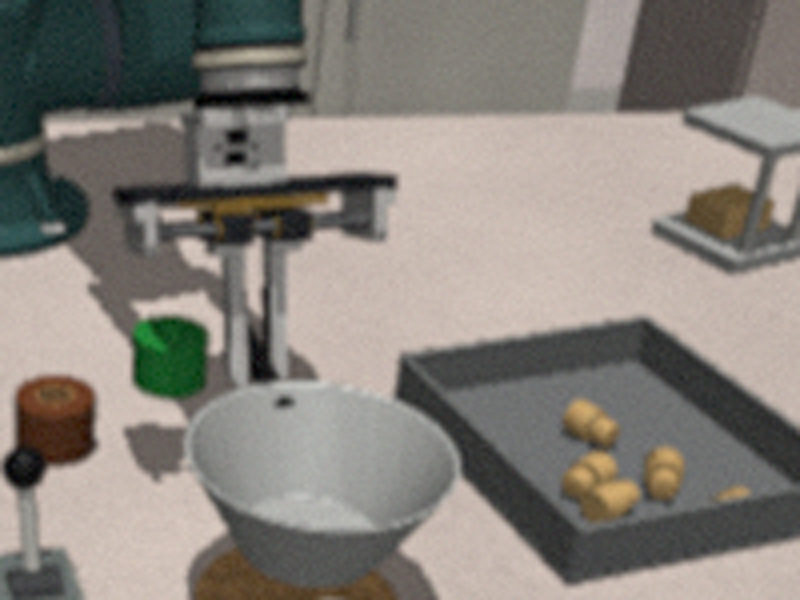

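View pics/s8b.png

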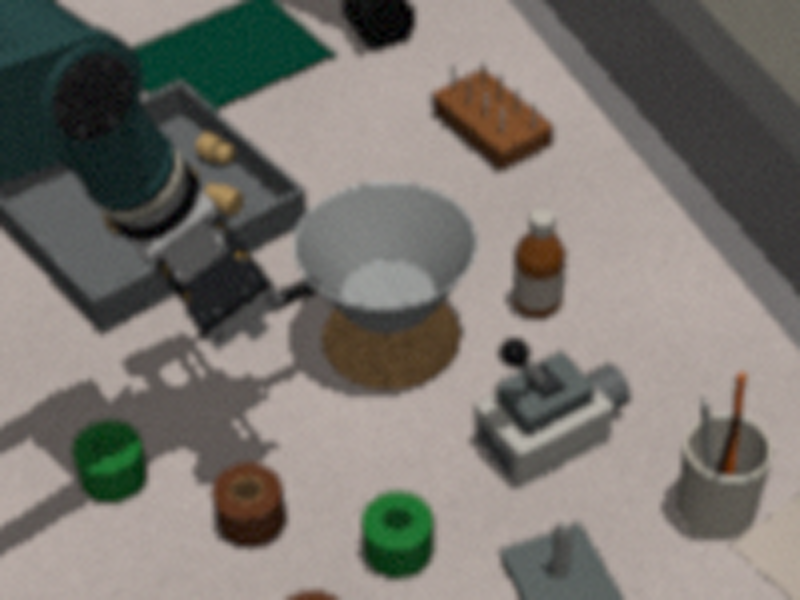

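```bash
python3 - <<'E'
from h import *
from scipy.optimize import least_squares
sc=dict(np.load('c8.npz'));si=dict(np.load('s8.npz'))
o1=np.array([250+186/4,250+461/4,80+383/4]); o2=np.array([150+296/4,150+475/4,80+184/4])
def model(q):
    p,roll,yaw,*g=q
    Rt=R.from_euler('ZYX',[yaw,p,roll],degrees=True); a=np.linspace(0,2*np.pi,180)
    W=Rt.apply(np.c_[82*np.cos(a),82*np.sin(a),70+0*a])+g
    return np.array([proj(sc,w) for w in W]),np.array([proj(si,w) for w in W])
def res(q):
    P,Q=model(q)
    return np.r_[P[:,0].min()-o1[0],P[:,0].max()-o1[1],P[:,1].min()-o1[2],Q[:,0].min()-o2[0],Q[:,0].max()-o2[1],Q[:,1].min()-o2[2],P[:,1].max()-(80+530/4),(q[1])/3,(q[2]-6)/2,(q[5]-43)/6,(q[0]/20)]
o=least_squares(res,[0,0,6,615,195,43],diff_step=1e-4); print(o.x.round(1),res(o.x).round(2))
E
```

```text
[-4.000e-01 -3.200e+00  6.000e+00  6.182e+02  1.962e+02  4.640e+01] [-0.63 -0.03  0.38 -1.51  0.45 -1.09  0.59 -1.08  0.01  0.56 -0.02]
```

```bash
python3 -m inch '[[[0.01,0.004,0],[0,0,0]],[[0.019,0.008,0],[0,0,0]],[[0.026,0.011,0],[0,0,0]],[[0.031,0.013,-0.001],[0,0,0]],[[0.035,0.015,-0.001],[0,0,0]],[[0.035,0.015,-0.001],[0,0,0]],[[0.035,0.015,-0.001],[0,0,0]]]' ; python3 - <<'E'
from h import *
st()
E
```

```text
time: 14.27
tcp_pos: [475.4, 179.9, 67.0]
eef_rot: [-1.423, 0.874, 1.023]
contact_force: [-0.0, -0.3, -1.7]
gripper_width: 0.156
t 14.27 p [475.4 179.9  67. ] F [-0.  -0.3 -1.7] g 0.156 q [ 0.29 -0.14  1.97 -0.08  0.96 -1.36]
 x [ 0.349  0.037 -0.936] z [-0.11   0.994 -0.002]
```

Lower in small increments until contact.

```bash
python3 -m inch '[[[0.002,0.001,0],[0,0,0]],[[0.004,0.0015,0],[0,0,0]],[[0.004,0.0015,0],[0,0,0]]]' ; python3 -m inch '[[[0.001,0.0005,0],[0,0,0]],[[0.002,0.0008,0],[0,0,0]],[[0.002,0.0008,0],[0,0,0]]]'
```

```text
time: 14.52
tcp_pos: [475.6, 180.0, 63.2]
eef_rot: [-1.424, 0.873, 1.023]
contact_force: [-0.5, -0.3, -1.7]
gripper_width: 0.158
time: 14.77
tcp_pos: [475.7, 180.1, 61.3]
eef_rot: [-1.424, 0.873, 1.023]
contact_force: [0.1, -0.3, -1.3]
gripper_width: 0.154
```

```bash
python3 -m inch '[[[0.001,0.0004,0],[0,0,0]],[[0.002,0.0008,0],[0,0,0]],[[0.002,0.0008,0],[0,0,0]]]' ; python3 - <<'E'
from h import *
st()
s=snap('side','s9.png');save(s,'s9.npz');crop(s,'s9b.png',150,80,350,230,4)
s=snap('scene','c9.png');save(s,'c9.npz');crop(s,'c9b.png',250,120,450,270,4)
E
```

```text
time: 15.02
tcp_pos: [475.8, 180.1, 59.3]
eef_rot: [-1.424, 0.872, 1.022]
contact_force: [-1.0, -0.0, 0.2]
gripper_width: 0.156
t 15.02 p [475.8 180.1  59.3] F [-1.  -0.   0.2] g 0.156 q [ 0.29 -0.13  1.98 -0.08  0.94 -1.35]
 x [ 0.351  0.037 -0.936] z [-0.11   0.994 -0.002]
```

View pics/s9b.png

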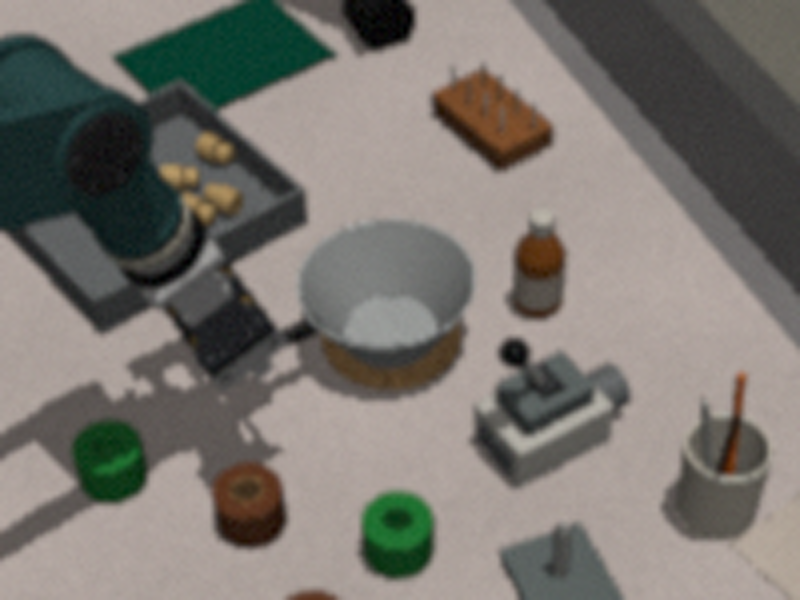

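View pics/c9b.png

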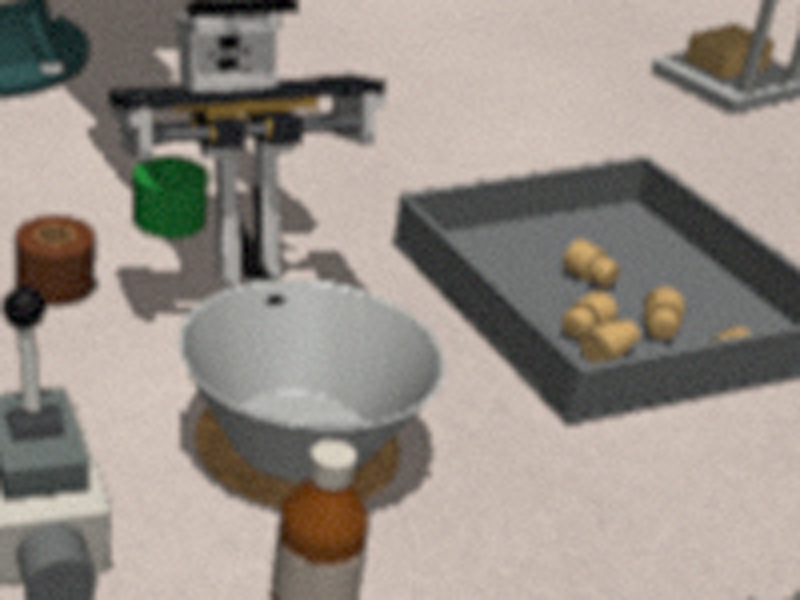

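```bash
python3 -m inch '[[[0.001,0.0004,0],[0,0,0]],[[0.001,0.0004,0],[0,0,0]],[[0.001,0.0004,0],[0,0,0]],[[0.001,0.0004,0],[0,0,0]],[[0.001,0.0004,0],[0,0,0]]]' -0.2 ; python3 - <<'E'
from h import *
st(); Rt=toolR(96.2)*R.from_euler('z',-20.6,degrees=True)
go([430,176,180],Rt)
E
```

```text
time: 15.53
tcp_pos: [475.7, 180.0, 58.0]
eef_rot: [-1.424, 0.873, 1.023]
contact_force: [-0.2, 0.4, 0.0]
gripper_width: 0.398
t 15.53 p [475.7 180.   58. ] F [-0.2  0.4  0. ] g 0.398 q [ 0.29 -0.13  1.98 -0.08  0.94 -1.35]
 x [ 0.35   0.037 -0.936] z [-0.11   0.994 -0.002]
t 15.53 shift [-0.1303, -0.0001, 0.0008] turn [0.17, -0.06, 0.03] rows 3.1
```

```bash
python3 -m inch '[[[-0.025,0,0],[0,0,0]],[[-0.06,0,0],[0,0,0]],[[-0.1,0,0],[0,0,0]],[[-0.13,0,0],[0,0,0]],[[-0.13,0,0],[0,0,0]]]' ; python3 - <<'E'
from h import *
st()
go([629,-160,200],toolR(0))
s=snap('side','s10.png');save(s,'s10.npz');crop(s,'s10b.png',150,80,350,230,4)
E
```

```text
time: 15.95
tcp_pos: [432.5, 176.3, 188.3]
eef_rot: [-1.426, 0.86, 1.014]
contact_force: [1.7, 0.3, 1.4]
gripper_width: 0.396
t 15.95 p [432.5 176.3 188.3] F [1.7 0.3 1.4] g 0.396 q [ 0.32 -0.35  1.88 -0.08  1.24 -1.35]
 x [ 0.363  0.041 -0.931] z [-0.111  0.994  0.001]
t 15.95 shift [0.0465, -0.1514, -0.3561] turn [95.12, 18.04, 16.06] rows 13.7
```

View pics/s10b.png

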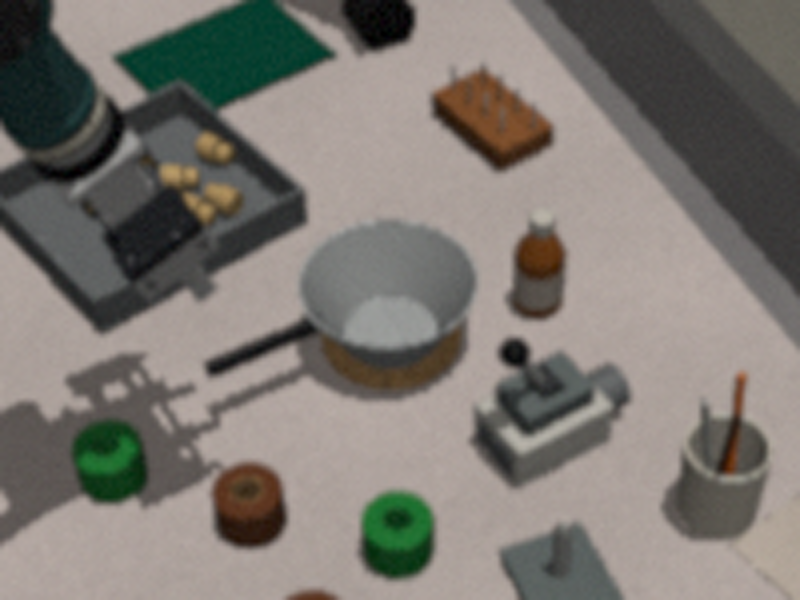

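```bash
python3 -m inch '[[[-0.03,-0.06,-0.2],[60,12,10]],[[-0.03,-0.06,-0.2],[60,12,10]],[[-0.03,-0.06,-0.2],[60,12,10]],[[-0.03,-0.06,-0.2],[60,12,10]],[[-0.03,-0.06,-0.2],[60,12,10]],[[-0.03,-0.06,-0.2],[60,12,10]],[[-0.03,-0.06,-0.2],[60,12,10]],[[-0.03,-0.06,-0.2],[60,12,10]],[[-0.03,-0.06,-0.2],[60,12,10]],[[-0.03,-0.06,-0.2],[60,12,10]]]' 0.3; python3 - <<'E'
from h import *
st()
go([629,-160,200],toolR(0))
E
```

```text
time: 16.83
tcp_pos: [497.7, -18.8, 226.8]
eef_rot: [-0.557, 1.425, 0.386]
contact_force: [-0.8, 1.0, 0.0]
gripper_width: 0.649
t 16.83 p [497.7 -18.8 226.8] F [-0.8  1.   0. ] g 0.649 q [-0.11 -0.12  1.58 -0.06  1.55 -0.72]
 x [ 0.119 -0.077 -0.99 ] z [0.816 0.575 0.053]
t 16.83 shift [0.053, -0.1857, 0.0245] turn [34.92, 5.28, 6.36] rows 5.0
```

```bash
python3 -m inch '[[[0.053,-0.186,0.024],[35,5.3,6.4]],[[0.053,-0.186,0.024],[35,5.3,6.4]],[[0.053,-0.186,0.024],[35,5.3,6.4]],[[0.053,-0.186,0.024],[35,5.3,6.4]],[[0.053,-0.186,0.024],[35,5.3,6.4]],[[0.053,-0.186,0.024],[35,5.3,6.4]],[[0.053,-0.186,0.024],[35,5.3,6.4]]]'; python3 - <<'E'
from h import *
st()
s=snap('wrist','w11.png');save(s,'w11.npz');crop(s,'w11b.png',0,0,512,384,1.56)
E
```

```text
time: 17.42
tcp_pos: [628.6, -161.2, 198.6]
eef_rot: [0.001, 1.573, 0.003]
contact_force: [-1.3, 0.8, 0.2]
gripper_width: 0.649
t 17.42 p [ 628.6 -161.2  198.6] F [-1.3  0.8  0.2] g 0.649 q [-0.34  0.32  1.16  0.    1.67 -0.34]
 x [-0.002  0.002 -1.   ] z [ 1.     0.001 -0.002]
```

View pics/w11b.png

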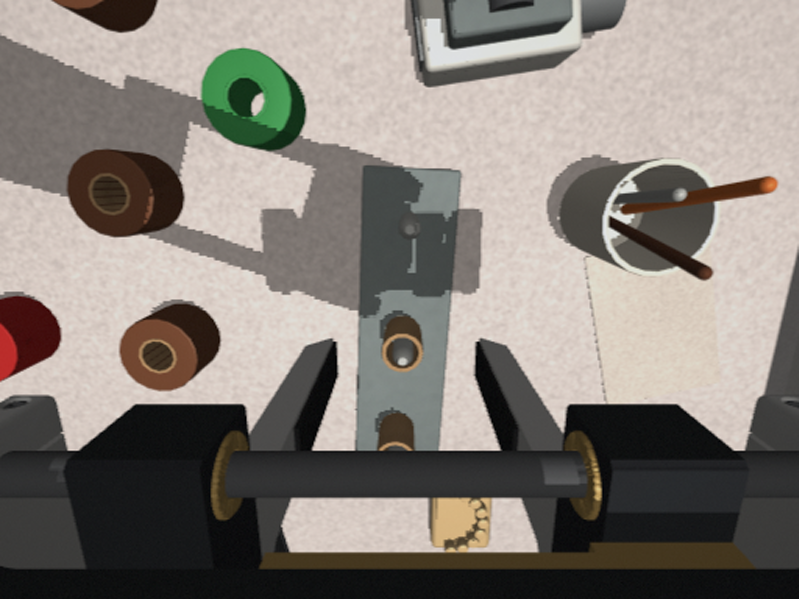

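```bash
python3 - <<'E'
from h import *
s=dict(np.load('w11.npz'))
f=lambda n,u,v,z:print(n,ray(s,u/1.5625,v/1.5625,z).round(1))
f('core1',402,352,57);f('sp1top',402,358,76);f('sp0top',411,222,76);f('sp0foot',409,234,14)
f('core2 back',396,443,57)
f('rollB',110,194,45);f('rollC',157,355,45)
f('rk',363,167,12);f('rk',461,171,12)
E
```

```text
core1 [ 625.4 -204.2   57. ]
sp1top [ 625.6 -201.    76. ]
sp0top [ 631.5 -108.5   76. ]
sp0foot [ 630.5 -123.    14. ]
core2 back [ 620.6 -279.8   57. ]
rollB [423.1 -92.2  45. ]
rollC [ 438.1 -211.8   45. ]
rk [595.7 -73.   12. ]
rk [669.7 -75.9  12. ]
```

```bash
python3 -m inch '[[[0.005,-0.02,0],[0,0,0]],[[0.03,-0.042,-0.001],[0,0,0]],[[0.06,-0.042,-0.002],[0,0,0]],[[0.09,-0.042,-0.002],[0,0,0]],[[0.12,-0.042,-0.002],[0,0,0]],[[0.148,-0.042,-0.002],[0,0,0]],[[0.148,-0.042,-0.002],[0,0,0]],[[0.148,-0.042,-0.002],[0,0,0]]]'; python3 - <<'E'
from h import *
st()
E
python3 -m inch '[[[0,0,0],[0,0,0]],[[0,0,0],[0,0,0]],[[0,0,0],[0,0,0]],[[0,0,0],[0,0,0]],[[0,0,0],[0,0,0]]]' -1 8
```

```text
time: 18.13
tcp_pos: [625.9, -200.1, 54.5]
eef_rot: [-0.002, 1.57, 0.004]
contact_force: [-0.3, -0.5, 0.6]
gripper_width: 0.654
t 18.13 p [ 625.9 -200.1   54.5] F [-0.3 -0.5  0.6] g 0.654 q [-0.4   0.41  1.33  0.    1.4  -0.4 ]
 x [ 0.001  0.001 -1.   ] z [1.    0.003 0.001]
time: 18.55
tcp_pos: [628.0, -202.2, 56.5]
eef_rot: [-0.001, 1.565, -0.0]
contact_force: [-0.1, 0.4, 4.3]
gripper_width: 0.337
```

```bash
python3 -m inch '[[[-0.02,0,0],[0,0,0]],[[-0.045,0,0],[0,0,0]],[[-0.07,0,0],[0,0,0]],[[-0.095,0,0],[0,0,0]],[[-0.11,0,0],[0,0,0]],[[-0.11,0,0],[0,0,0]]]'; python3 - <<'E'
from h import *
st()
go([442,-424,165])
s=snap('side','s12.png');crop(s,'s12b.png',250,150,450,300,4)
E
```

```text
time: 19.05
tcp_pos: [629.2, -202.9, 170.8]
eef_rot: [-0.003, 1.558, -0.003]
contact_force: [-0.1, -0.1, 1.1]
gripper_width: 0.336
t 19.05 p [ 629.2 -202.9  170.8] F [-0.1 -0.1  1.1] g 0.336 q [-0.4   0.34  1.19  0.    1.6  -0.4 ]
 x [ 0.013 -0.004 -1.   ] z [1.    0.    0.013]
t 19.05 shift [0.0043, -0.221, -0.1874] turn [0.0, 0.0, 0.0] rows 6.9
```

View pics/s12b.png

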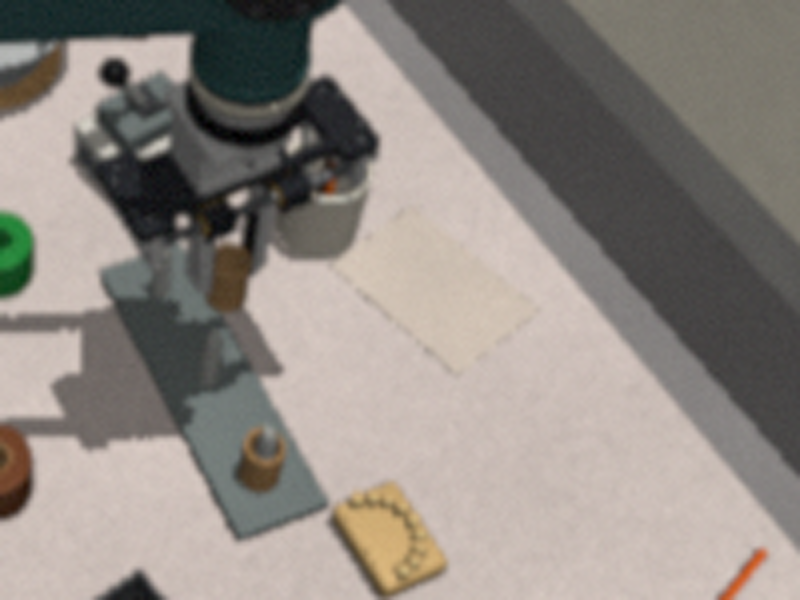

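```bash
python3 -m inch '[[[0,-0.221,-0.187],[0,0,0]],[[0,-0.221,-0.187],[0,0,0]],[[0,-0.221,-0.187],[0,0,0]],[[0,-0.221,-0.187],[0,0,0]],[[0,-0.221,-0.187],[0,0,0]],[[0,-0.221,-0.187],[0,0,0]],[[0,-0.221,-0.187],[0,0,0]],[[0,-0.221,-0.187],[0,0,0]],[[0,-0.221,-0.187],[0,0,0]]]'; python3 - <<'E'
from h import *
st()
go([442,-424,80])
s=snap('wrist','w13.png');save(s,'w13.npz');crop(s,'w13b.png',0,0,512,384,1.56)
E
```

```text
time: 19.85
tcp_pos: [437.9, -424.0, 162.0]
eef_rot: [0.006, 1.57, -0.001]
contact_force: [0.7, 0.8, -0.1]
gripper_width: 0.333
t 19.85 p [ 437.9 -424.   162. ] F [ 0.7  0.8 -0.1] g 0.333 q [-0.86  0.24  1.33  0.    1.57 -0.86]
 x [ 0.001  0.003 -1.   ] z [ 1.    -0.004  0.001]
t 19.85 shift [0.082, -0.0002, 0.004] turn [0.0, 0.0, 0.0] rows 2.0
```

View pics/w13b.png

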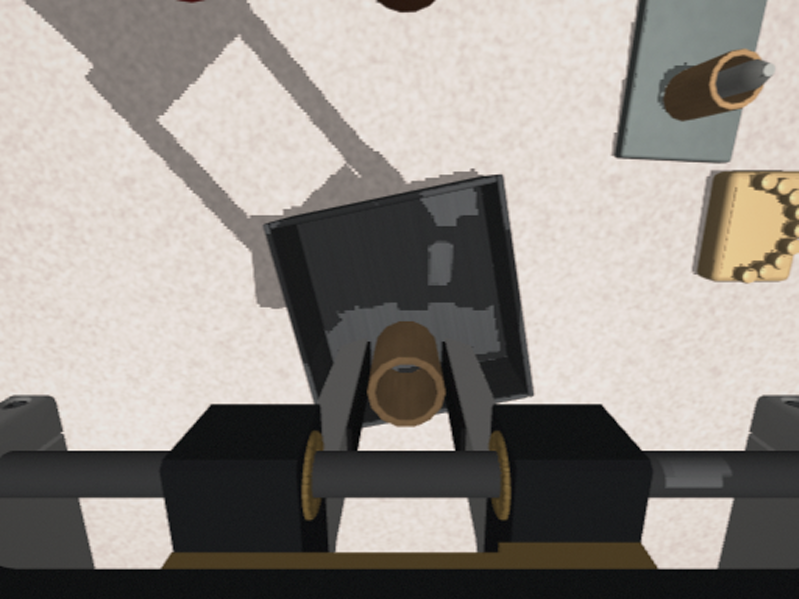

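```bash
python3 - <<'E'
from h import *
s=dict(np.load('w13.npz'))
f=lambda u,v,z:ray(s,u/1.5625,v/1.5625,z)
a,b,c=f(265,225,65),f(533,395,65),f(501,177,65)
print(a,b,c,(a+b)/2)
go([*((a+b)/2)[:2],90])
E
```

```text
[ 357.16464591 -370.41766738   65.        ] [ 519.0591661  -478.70610205   65.        ] [ 491.58759418 -344.36894484   65.        ] [ 438.11190601 -424.56188472   65.        ]
t 19.9 shift [0.0723, -0.002, -0.0012] turn [0.0, 0.0, 0.0] rows 1.7
```

```bash
python3 -m inch '[[[0.03,0.008,0],[0,0,0]],[[0.06,0.008,0],[0,0,0]],[[0.088,0.008,0],[0,0,0]],[[0.088,0.008,0],[0,0,0]],[[0.088,0.008,0],[0,0,0]]]'; python3 -m inch '[[[0,0,0],[0,0,0]],[[0,0,0],[0,0,0]],[[-0.03,0,0],[0,0,0]],[[-0.07,0,0],[0,0,0]],[[-0.11,0,0],[0,0,0]],[[-0.11,0,0],[0,0,0]]]' 0.1;  python3 - <<'E'
from h import *
st()
go([623,-270,190],toolR(0))
s=snap('wrist','w14.png');save(s,'w14.npz');crop(s,'w14b.png',0,0,512,384,1.56)
E
```

```text
time: 20.32
tcp_pos: [440.3, -412.4, 73.9]
eef_rot: [0.002, 1.571, 0.006]
contact_force: [1.3, 0.4, -0.1]
gripper_width: 0.332
time: 20.82
tcp_pos: [443.6, -418.7, 199.9]
eef_rot: [-0.013, 1.553, -0.012]
contact_force: [0.3, -1.0, 1.8]
gripper_width: 0.55
t 20.82 p [ 443.6 -418.7  199.9] F [ 0.3 -1.   1.8] g 0.55 q [-0.85  0.21  1.29  0.    1.61 -0.85]
 x [ 0.018 -0.016 -1.   ] z [1.    0.001 0.018]
t 20.82 shift [0.0107, 0.1488, 0.1793] turn [0.04, 1.04, 0.94] rows 5.6
```

View pics/w14b.png

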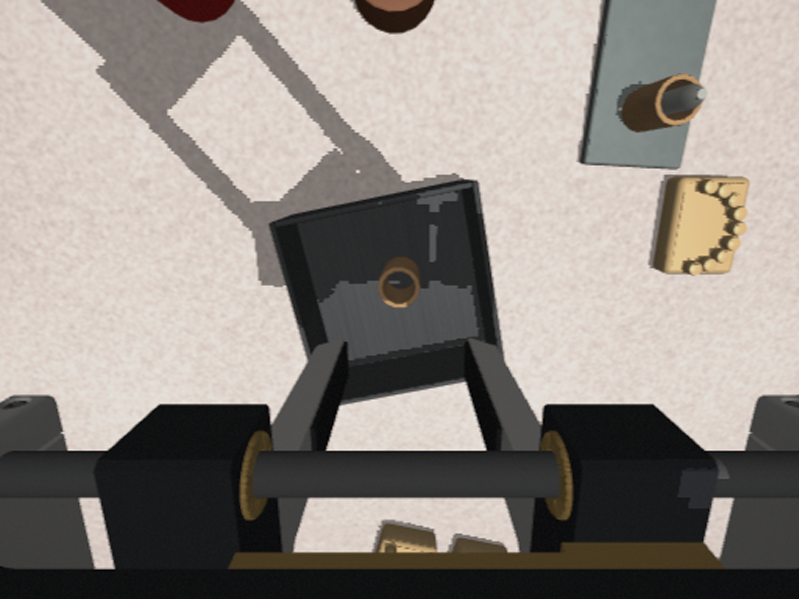

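```bash
python3 - <<'E'
from h import *
s=dict(np.load('w14.npz'))
f=lambda u,v,z:ray(s,u/1.5625,v/1.5625,z)
print(f(679,100,57),f(703,94,76))
go([623.5,-292.5,150],toolR(0))
E
```

```text
[ 619.68180805 -293.82048854   57.        ] [ 622.04789207 -293.42626403   76.        ]
t 20.87 shift [0.0471, 0.1258, 0.1801] turn [0.04, 0.85, 0.73] rows 5.4
```

```bash
python3 -m inch '[[[0.01,0.126,0.178],[0,0.8,0.7]],[[0.01,0.126,0.178],[0,0.8,0.7]],[[0.01,0.126,0.178],[0,0.8,0.7]],[[0.02,0.126,0.178],[0,0.8,0.7]],[[0.04,0.126,0.178],[0,0.8,0.7]],[[0.046,0.126,0.178],[0,0.8,0.7]],[[0.046,0.126,0.178],[0,0.8,0.7]],[[0.046,0.126,0.178],[0,0.8,0.7]]]' 0.3; python3 - <<'E'
from h import *
st();go([622.5,-292.8,54],toolR(0))
E
```

```text
time: 21.53
tcp_pos: [617.4, -288.2, 139.0]
eef_rot: [0.009, 1.585, 0.012]
contact_force: [0.4, 0.2, 0.7]
gripper_width: 0.65
t 21.53 p [ 617.4 -288.2  139. ] F [0.4 0.2 0.7] g 0.65 q [-0.52  0.42  1.14  0.    1.6  -0.52]
 x [-0.014  0.013 -1.   ] z [ 1.     0.002 -0.014]
t 21.53 shift [0.0848, -0.0057, 0.0063] turn [0.11, -0.82, -0.77] rows 2.0
```

```bash
python3 -m inch '[[[0.01,-0.005,0.005],[0,-0.8,-0.7]],[[0.035,-0.005,0.005],[0,-0.8,-0.7]],[[0.06,-0.005,0.005],[0,-0.8,-0.7]],[[0.083,-0.005,0.005],[0,-0.8,-0.7]],[[0.083,-0.005,0.005],[0,-0.8,-0.7]],[[0.083,-0.005,0.005],[0,-0.8,-0.7]]]'; python3 - <<'E'
from h import *
st()
E
python3 -m inch '[[[0,0,0],[0,0,0]],[[0,0,0],[0,0,0]],[[0,0,0],[0,0,0]],[[0,0,0],[0,0,0]],[[0,0,0],[0,0,0]]]' -1 8
```

```text
time: 22.03
tcp_pos: [620.4, -294.3, 57.6]
eef_rot: [0.002, 1.569, -0.001]
contact_force: [-0.1, 0.1, 0.9]
gripper_width: 0.651
t 22.03 p [ 620.4 -294.3   57.6] F [-0.1  0.1  0.9] g 0.651 q [-0.53  0.47  1.24  0.    1.43 -0.52]
 x [ 0.001  0.001 -1.   ] z [ 1.    -0.002  0.001]
time: 22.45
tcp_pos: [622.7, -293.2, 59.1]
eef_rot: [-0.001, 1.566, -0.0]
contact_force: [-0.2, -0.7, 4.3]
gripper_width: 0.332
```

```bash
python3 -m inch '[[[-0.02,0,0],[0,0,0]],[[-0.045,0,0],[0,0,0]],[[-0.07,0,0],[0,0,0]],[[-0.095,0,0],[0,0,0]],[[-0.11,0,0],[0,0,0]],[[-0.11,0,0],[0,0,0]],[[-0.11,0,0],[0,0,0]]]'; python3 - <<'E'
from h import *
st()
go([455,-440,165])
E
```

```text
time: 23.03
tcp_pos: [622.4, -293.1, 169.2]
eef_rot: [-0.002, 1.565, -0.001]
contact_force: [0.4, 0.3, -0.3]
gripper_width: 0.331
t 23.03 p [ 622.4 -293.1  169.2] F [ 0.4  0.3 -0.3] g 0.331 q [-0.52  0.41  1.1   0.    1.63 -0.52]
 x [ 0.006 -0.001 -1.   ] z [1.    0.001 0.006]
t 23.03 shift [0.0034, -0.1468, -0.1675] turn [0.0, 0.0, 0.0] rows 5.3
```

```bash
python3 -m inch '[[[0,-0.15,-0.163],[0,0,0]],[[0,-0.15,-0.163],[0,0,0]],[[0,-0.15,-0.163],[0,0,0]],[[0,-0.15,-0.163],[0,0,0]],[[0,-0.15,-0.163],[0,0,0]],[[0.02,-0.15,-0.163],[0,0,0]],[[0.045,-0.15,-0.163],[0,0,0]],[[0.066,-0.15,-0.163],[0,0,0]],[[0.066,-0.15,-0.163],[0,0,0]],[[0.066,-0.15,-0.163],[0,0,0]]]'; python3 -m inch '[[[0,0,0],[0,0,0]],[[0,0,0],[0,0,0]],[[0,0,0],[0,0,0]],[[-0.03,0,0],[0,0,0]],[[-0.07,0,0],[0,0,0]],[[-0.11,0,0],[0,0,0]],[[-0.11,0,0],[0,0,0]]]' 0.1;  python3 - <<'E'
from h import *
st()
s=snap('wrist','w15.png');save(s,'w15.npz');crop(s,'w15b.png',0,0,512,384,1.56)
s=snap('side','s15.png');save(s,'s15.npz');crop(s,'s15b.png',180,180,380,330,4)
E
```

```text
time: 23.87
tcp_pos: [457.9, -441.6, 98.2]
eef_rot: [0.004, 1.571, 0.004]
contact_force: [0.6, 0.4, 0.0]
gripper_width: 0.333
time: 24.45
tcp_pos: [461.6, -445.7, 223.6]
eef_rot: [-0.012, 1.555, -0.011]
contact_force: [0.3, -0.6, 1.4]
gripper_width: 0.551
t 24.45 p [ 461.6 -445.7  223.6] F [ 0.3 -0.6  1.4] g 0.551 q [-0.86  0.28  1.16  0.    1.68 -0.86]
 x [ 0.016 -0.015 -1.   ] z [1.    0.001 0.016]
```

View pics/w15b.png

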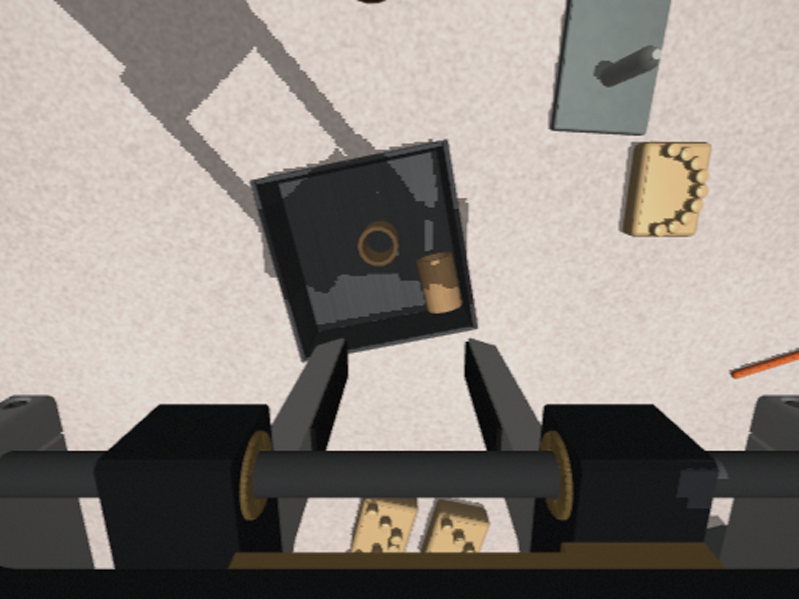

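View pics/s15b.png

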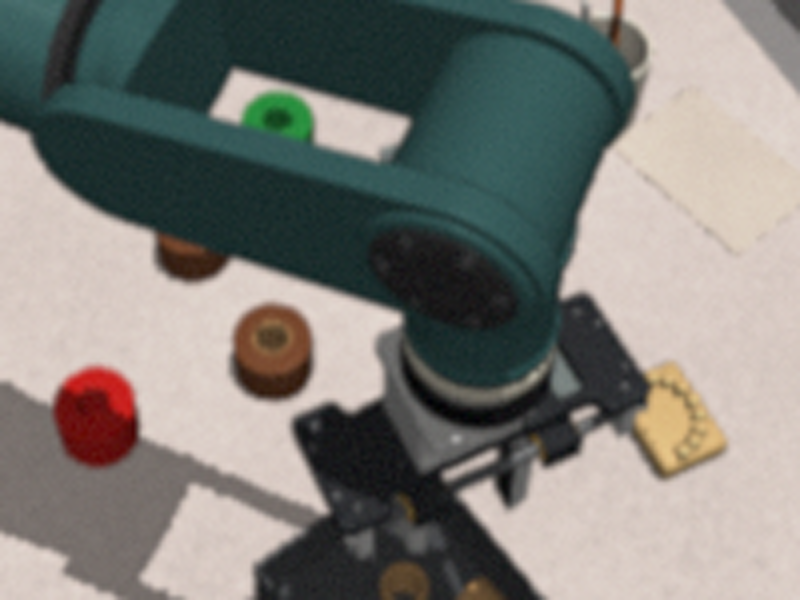

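```bash
python3 - <<'E'
from h import *
s=dict(np.load('w15.npz'))
f=lambda u,v,z:ray(s,u/1.5625,v/1.5625,z).round(1)
print('sp2',f(656,53,76),f(604,73,12))
s=dict(np.load('side0.npz'))
print('red',ray(s,180+95/4,180+400/4,45)+[0,4.5,0])
s=dict(np.load('s15.npz'))
print('C',ray(s,180+273/4,180+338/4,45)+[0,4.5,0])
go([439.5,-160,190],toolR(0))
go([439.5,-212,130],toolR(0))
E
```

```text
sp2 [ 620.8 -292.7   76. ] [ 617.1 -290.9   12. ]
red [ 304.57833893 -203.76680536   45.        ]
C [ 439.98737535 -212.14014802   45.        ]
t 24.55 shift [0.024, 0.2841, -0.0205] turn [0.06, 0.51, 0.35] rows 6.9
t 24.55 shift [0.0843, 0.2325, -0.0211] turn [0.06, 0.51, 0.35] rows 6.0
```

```bash
python3 -m inch '[[[0.01,0.232,-0.021],[0,0,0]],[[0.01,0.232,-0.021],[0,0,0]],[[0.01,0.232,-0.021],[0,0,0]],[[0.01,0.232,-0.021],[0,0,0]],[[0.03,0.232,-0.021],[0,0,0]],[[0.06,0.232,-0.021],[0,0,0]],[[0.085,0.232,-0.021],[0,0,0]],[[0.085,0.232,-0.021],[0,0,0]],[[0.085,0.232,-0.021],[0,0,0]]]' 0.95; python3 - <<'E'
from h import *
st();go([439.7,-212,38],toolR(0))
s=snap('wrist','w16.png');save(s,'w16.npz');crop(s,'w16b.png',0,0,512,384,1.56)
E
```

```text
time: 25.3
tcp_pos: [436.4, -209.7, 123.9]
eef_rot: [0.001, 1.572, 0.003]
contact_force: [0.0, -0.9, 0.1]
gripper_width: 0.975
t 25.3 p [ 436.4 -209.7  123.9] F [ 0.  -0.9  0.1] g 0.975 q [-0.57 -0.01  1.69  0.    1.47 -0.57]
 x [-0.002  0.003 -1.   ] z [ 1.     0.001 -0.002]
t 25.3 shift [0.0859, -0.0026, 0.0035] turn [0.08, -0.09, -0.17] rows 2.1
```

View pics/w16b.png

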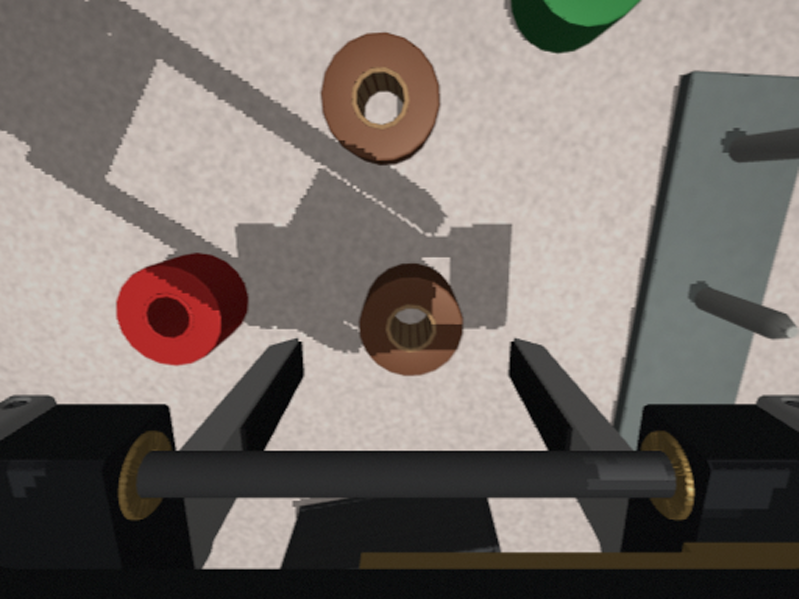

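```bash
python3 - <<'E'
from h import *
s=dict(np.load('w16.npz'))
f=lambda u,v,z:ray(s,u/1.5625,v/1.5625,z).round(1)
print('C',f(410,326,45),'B',f(381,98,45),'sp2',f(701,292,12),f(788,330,74),'sp1',f(731,144,12))
E
```

```text
C [ 438.5 -211.6   45. ] B [423.7 -92.3  45. ] sp2 [ 623.2 -199.6   12. ] [ 626.6 -203.7   74. ] sp1 [ 625.  -110.9   12. ]
```

```bash
python3 -m inch '[[[0.025,-0.002,0.002],[0,0,0]],[[0.05,-0.002,0.002],[0,0,0]],[[0.07,-0.002,0.002],[0,0,0]],[[0.081,-0.002,0.002],[0,0,0]],[[0.081,-0.002,0.002],[0,0,0]],[[0.081,-0.002,0.002],[0,0,0]]]'; python3 -m inch '[[[0,0,0],[0,0,0]],[[0,0,0],[0,0,0]],[[0,0,0],[0,0,0]],[[0,0,0],[0,0,0]],[[0,0,0],[0,0,0]]]' -1 25;  python3 - <<'E'
from h import *
st()
E
```

```text
time: 25.85
tcp_pos: [441.1, -214.2, 46.4]
eef_rot: [-0.0, 1.566, -0.001]
contact_force: [0.2, 0.1, 0.6]
gripper_width: 0.974
time: 26.27
tcp_pos: [440.4, -213.2, 45.9]
eef_rot: [-0.001, 1.567, 0.0]
contact_force: [-1.2, 0.1, 0.8]
gripper_width: 0.662
t 26.27 p [ 440.4 -213.2   45.9] F [-1.2  0.1  0.8] g 0.662 q [-0.57  0.07  1.77  0.    1.3  -0.57]
 x [ 0.004 -0.001 -1.   ] z [1.    0.001 0.004]
```

```bash
python3 -m inch '[[[-0.03,0,0],[0,0,0]],[[-0.07,0,0],[0,0,0]],[[-0.105,0,0],[0,0,0]],[[-0.11,0,0],[0,0,0]],[[-0.11,0,0],[0,0,0]]]'; python3 - <<'E'
from h import *
st();go([622.5,-294.5,145],toolR(0))
E
```

```text
time: 26.68
tcp_pos: [441.6, -214.0, 158.8]
eef_rot: [-0.004, 1.561, -0.003]
contact_force: [-0.0, 0.5, -1.3]
gripper_width: 0.64
t 26.68 p [ 441.6 -214.   158.8] F [-0.   0.5 -1.3] g 0.64 q [-0.57 -0.03  1.63  0.    1.53 -0.57]
 x [ 0.01  -0.004 -1.   ] z [1.    0.001 0.01 ]
t 26.68 shift [0.0158, -0.0806, 0.1807] turn [0.04, 0.55, 0.22] rows 4.8
```

```bash
python3 -m inch '[[[0.002,-0.013,0.03],[0,0,0]],[[0.004,-0.027,0.06],[0,0,0]],[[0.008,-0.04,0.09],[0,0,0]],[[0.01,-0.054,0.12],[0,0,0]],[[0.01,-0.067,0.15],[0,0,0]],[[0.012,-0.078,0.175],[0,0,0]],[[0.014,-0.08,0.181],[0,0,0]],[[0.014,-0.08,0.181],[0,0,0]],[[0.014,-0.08,0.181],[0,0,0]]]'; python3 - <<'E'
from h import *
st();go([622.5,-294.5,145],toolR(0))
s=snap('wrist','w17.png');save(s,'w17.npz');crop(s,'w17b.png',0,0,512,384,1.56)
s=snap('side','s17.png');save(s,'s17.npz');crop(s,'s17b.png',220,180,420,330,4)
s=snap('scene','c17.png');save(s,'c17.npz');crop(s,'c17b.png',60,130,260,280,4)
E
```

```text
time: 27.43
tcp_pos: [619.5, -292.1, 139.1]
eef_rot: [0.002, 1.572, 0.003]
contact_force: [0.3, -0.5, -0.4]
gripper_width: 0.637
t 27.43 p [ 619.5 -292.1  139.1] F [ 0.3 -0.5 -0.4] g 0.637 q [-0.52  0.42  1.15  0.    1.58 -0.52]
 x [-0.001  0.003 -1.   ] z [ 1.     0.001 -0.001]
t 27.43 shift [-0.0059, -0.0024, 0.003] turn [0.03, -0.07, -0.15] rows 0.2
```

View pics/w17b.png

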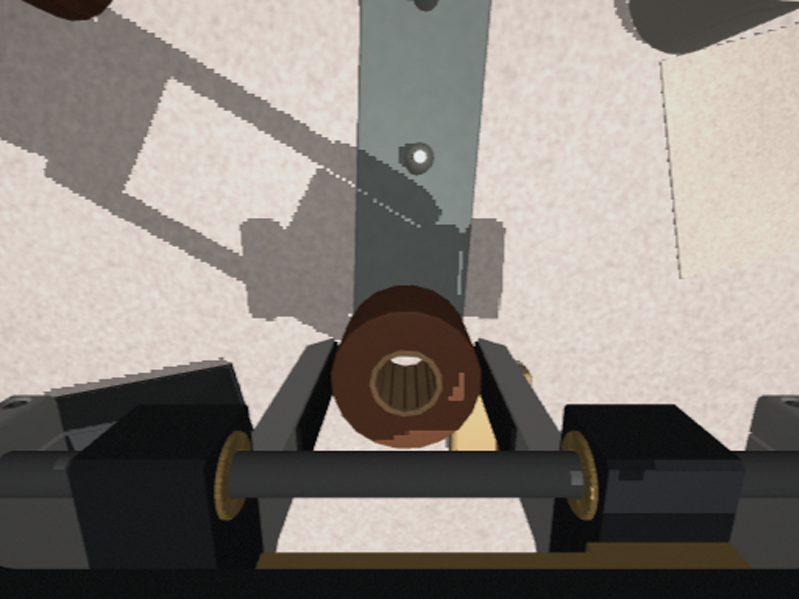

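View pics/s17b.png

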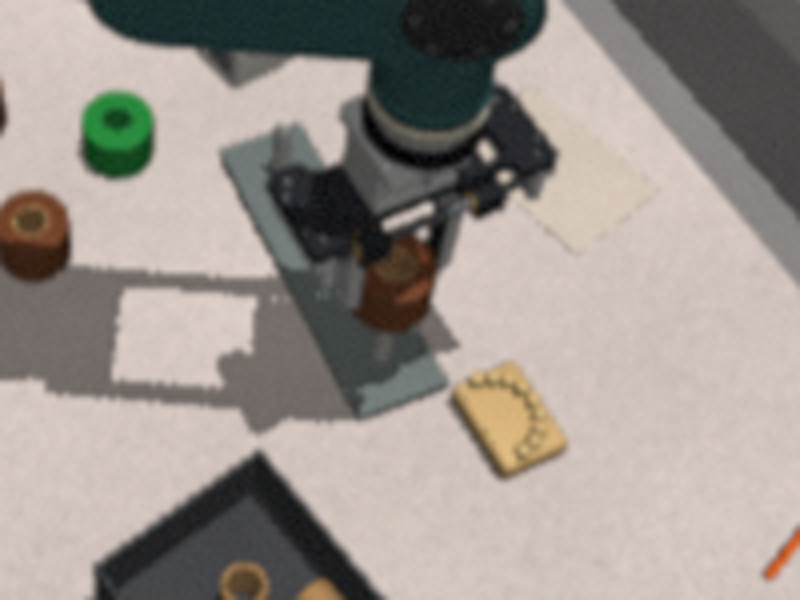

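View pics/c17b.png

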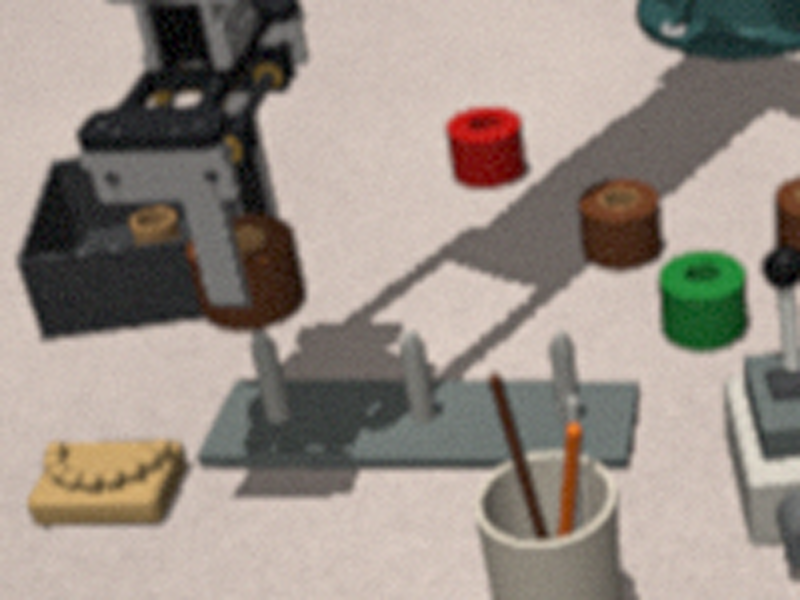

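```bash
python3 - <<'E'
from h import *
s=dict(np.load('w17.npz'))
f=lambda u,v,z:ray(s,u/1.5625,v/1.5625,z).round(1)
print('sp1',f(419.5,156.5,75),'roll',f(406,384,138),'bottomhole',f(406,360,93), get_state()['tcp_pos'])
go([622.7,-294.5,145])
E
```

```text
sp1 [ 626.  -203.3   75. ] roll [ 619.6 -292.1  138. ] bottomhole [ 619.5 -300.9   93. ] [ 619.80603902 -292.36000905  141.95068566]
t 27.58 shift [-0.003, -0.0021, 0.0029] turn [0.0, 0.0, 0.0] rows 0.1
```

```bash
python3 -m inch '[[[0,-0.001,0.0025],[0,0,0]],[[0.015,-0.001,0.0025],[0,0,0]],[[0.03,-0.001,0.0025],[0,0,0]],[[0.045,-0.001,0.0025],[0,0,0]],[[0.06,-0.001,0.0025],[0,0,0]],[[0.07,-0.001,0.0025],[0,0,0]],[[0.07,-0.001,0.0025],[0,0,0]],[[0.07,-0.001,0.0025],[0,0,0]]]'; python3 - <<'E'
from h import *
st()
E
```

```text
time: 28.25
tcp_pos: [623.3, -293.7, 71.8]
eef_rot: [0.0, 1.568, 0.001]
contact_force: [-0.0, -0.9, -0.7]
gripper_width: 0.64
t 28.25 p [ 623.3 -293.7   71.8] F [-0.  -0.9 -0.7] g 0.64 q [-0.52  0.46  1.22  0.    1.45 -0.52]
 x [ 0.003  0.    -1.   ] z [1.    0.    0.003]
```

No contact, so the spindle is in the hole. Lower further.

```bash
python3 -m inch '[[[0.006,0,0],[0,0,0]],[[0.011,0,0],[0,0,0]],[[0.011,0,0],[0,0,0]],[[0.011,0,0],[0,0,0]]]'; python3 -m inch '[[[0.001,0,0],[0,0,0]],[[0.002,0,0],[0,0,0]],[[0.002,0,0],[0,0,0]]]'
```

```text
time: 28.58
tcp_pos: [623.7, -293.9, 60.8]
eef_rot: [-0.0, 1.568, 0.001]
contact_force: [0.0, -0.1, -0.8]
gripper_width: 0.639
time: 28.83
tcp_pos: [623.8, -294.0, 58.9]
eef_rot: [-0.0, 1.567, 0.0]
contact_force: [-0.3, -0.0, -0.7]
gripper_width: 0.639
```

```bash
python3 -m inch '[[[0.001,0,0],[0,0,0]],[[0.002,0,0],[0,0,0]],[[0.002,0,0],[0,0,0]]]'; python3 - <<'E'
from h import *
s=snap('side','s18.png');save(s,'s18.npz');crop(s,'s18b.png',220,180,420,330,4)
s=snap('scene','c18.png');save(s,'c18.npz');crop(s,'c18b.png',60,130,260,280,4)
E
```

```text
time: 29.08
tcp_pos: [623.9, -294.1, 58.3]
eef_rot: [-0.001, 1.567, -0.0]
contact_force: [-1.2, 0.6, 3.7]
gripper_width: 0.639
```

View pics/s18b.png

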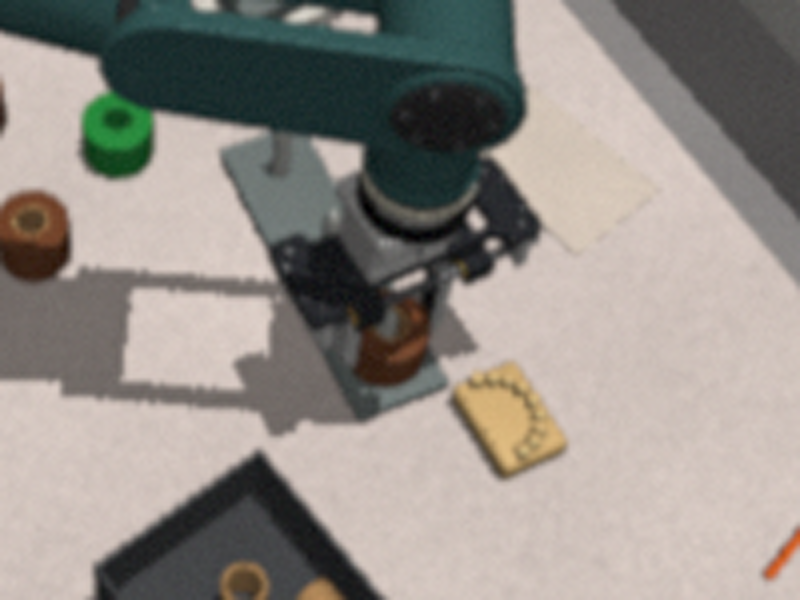

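View pics/c18b.png

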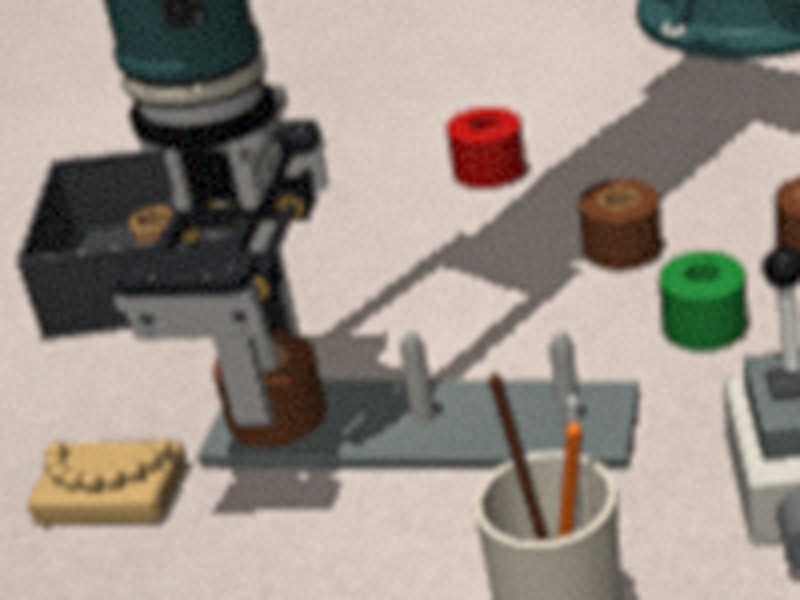

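```bash
python3 -m inch '[[[0,0,0],[0,0,0]],[[0,0,0],[0,0,0]],[[0,0,0],[0,0,0]],[[0,0,0],[0,0,0]],[[-0.03,0,0],[0,0,0]],[[-0.07,0,0],[0,0,0]],[[-0.1,0,0],[0,0,0]],[[-0.1,0,0],[0,0,0]]]' 0.95; python3 - <<'E'
from h import *
st();go([423.5,-92.3,140],toolR(0))
s=snap('scene','c19.png');crop(s,'c19b.png',60,130,260,280,4)
E
```

```text
time: 29.85
tcp_pos: [626.7, -295.7, 166.3]
eef_rot: [-0.006, 1.554, -0.005]
contact_force: [0.7, 0.9, 1.3]
gripper_width: 0.972
t 29.85 p [ 626.7 -295.7  166.3] F [0.7 0.9 1.3] g 0.972 q [-0.52  0.41  1.1   0.    1.61 -0.52]
 x [ 0.017 -0.007 -1.   ] z [1.    0.001 0.017]
t 29.85 shift [0.0214, 0.2037, -0.2035] turn [0.03, 0.96, 0.42] rows 6.9
```

View pics/c19b.png

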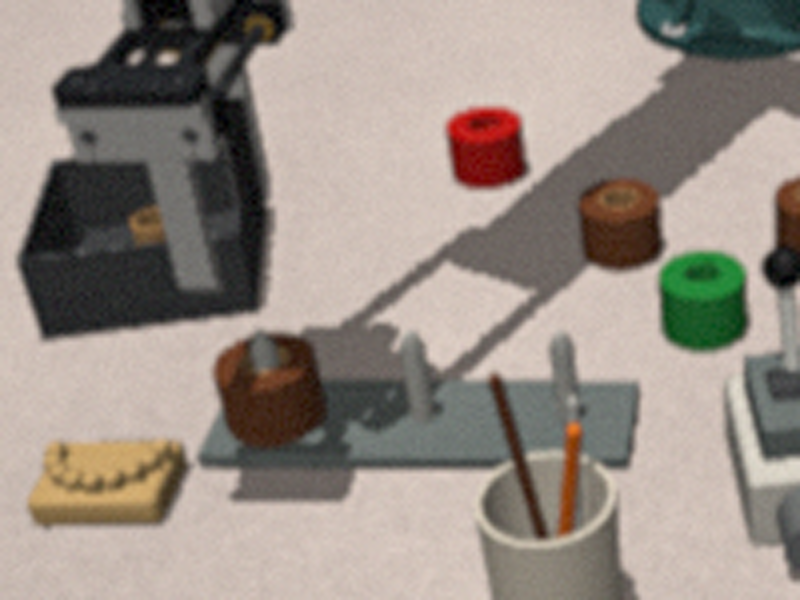

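Roll C is fully down on spindle2. Now roll B.

```bash
python3 -m inch '[[[0.01,0.203,-0.202],[0,0,0]],[[0.01,0.203,-0.202],[0,0,0]],[[0.01,0.203,-0.202],[0,0,0]],[[0.01,0.203,-0.202],[0,0,0]],[[0.01,0.203,-0.202],[0,0,0]],[[0.015,0.203,-0.202],[0,0,0]],[[0.02,0.203,-0.202],[0,0,0]],[[0.02,0.203,-0.202],[0,0,0]],[[0.02,0.203,-0.202],[0,0,0]],[[0.02,0.203,-0.202],[0,0,0]]]' ; python3 - <<'E'
from h import *
st()
s=snap('wrist','w20.png');save(s,'w20.npz');crop(s,'w20b.png',0,0,512,384,1.56)
E
```

```text
time: 30.73
tcp_pos: [421.5, -91.1, 135.6]
eef_rot: [-0.001, 1.568, 0.001]
contact_force: [-0.1, 0.3, -0.4]
gripper_width: 0.977
t 30.73 p [421.5 -91.1 135.6] F [-0.1  0.3 -0.4] g 0.977 q [-0.35 -0.15  1.79  0.    1.5  -0.35]
 x [ 0.003 -0.    -1.   ] z [1.    0.001 0.003]
```

View pics/w20b.png

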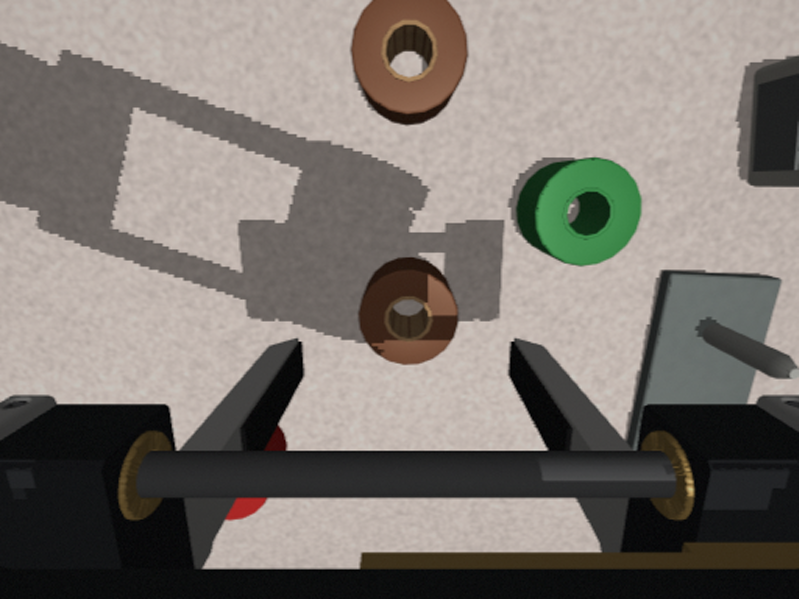

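```bash
python3 - <<'E'
from h import *
s=dict(np.load('w20.npz'))
f=lambda u,v,z:ray(s,u/1.5625,v/1.5625,z).round(1)
b=f(409,318,45)
print('B',b,'A',f(409,50,45),'green',f(588,211,45), 'sp0',f(791,371,74)); go([b[0],b[1],42],toolR(0))
E
```

```text
B [423.6 -92.2  45. ] A [423.3  50.4  45. ] green [523.1 -29.8  45. ] sp0 [ 630.9 -113.3   74. ]
t 30.78 shift [0.0942, -0.0005, 0.001] turn [0.01, 0.23, 0.02] rows 2.3
```

```bash
python3 -m inch '[[[0.03,0,0.001],[0,0,0]],[[0.055,0,0.001],[0,0,0]],[[0.078,0,0.001],[0,0,0]],[[0.09,0,0.001],[0,0,0]],[[0.09,0,0.001],[0,0,0]],[[0.09,0,0.001],[0,0,0]]]'; python3 -m inch '[[[0,0,0],[0,0,0]],[[0,0,0],[0,0,0]],[[0,0,0],[0,0,0]],[[0,0,0],[0,0,0]],[[0,0,0],[0,0,0]],[[0,0,0],[0,0,0]]]' -1 25;  python3 - <<'E'
from h import *
st()
E
```

```text
time: 31.28
tcp_pos: [423.4, -91.8, 45.9]
eef_rot: [0.001, 1.568, -0.0]
contact_force: [0.7, -0.1, 0.1]
gripper_width: 0.975
time: 31.78
tcp_pos: [423.1, -91.2, 46.9]
eef_rot: [-0.001, 1.566, 0.0]
contact_force: [0.4, 0.1, 1.4]
gripper_width: 0.642
t 31.78 p [423.1 -91.2  46.9] F [0.4 0.1 1.4] g 0.642 q [-0.34 -0.06  1.9   0.    1.3  -0.35]
 x [ 0.005 -0.    -1.   ] z [1.    0.001 0.005]
```

```bash
python3 -m inch '[[[-0.03,0,0],[0,0,0]],[[-0.065,0,0],[0,0,0]],[[-0.095,0,0],[0,0,0]],[[-0.1,0,0],[0,0,0]],[[-0.1,0,0],[0,0,0]],[[-0.1,0,0],[0,0,0]]]'; python3 - <<'E'
from h import *
st();go([626.3,-202.4,140],toolR(0))
E
```

```text
time: 32.28
tcp_pos: [421.8, -90.8, 145.2]
eef_rot: [-0.0, 1.568, 0.001]
contact_force: [-0.6, -0.8, -1.3]
gripper_width: 0.642
t 32.28 p [421.8 -90.8 145.2] F [-0.6 -0.8 -1.3] g 0.642 q [-0.34 -0.15  1.77  0.    1.52 -0.35]
 x [ 0.002  0.    -1.   ] z [1.    0.001 0.002]
t 32.28 shift [0.0057, -0.1117, 0.2044] turn [0.03, 0.14, -0.02] rows 5.6
```

```bash
python3 -m inch '[[[0,-0.016,0.03],[0,0,0]],[[0,-0.033,0.06],[0,0,0]],[[0,-0.049,0.09],[0,0,0]],[[0,-0.066,0.12],[0,0,0]],[[0,-0.082,0.15],[0,0,0]],[[0,-0.098,0.18],[0,0,0]],[[0,-0.11,0.2],[0,0,0]],[[0,-0.112,0.204],[0,0,0]],[[0,-0.112,0.204],[0,0,0]],[[0,-0.112,0.204],[0,0,0]]]'; python3 - <<'E'
from h import *
st()
s=snap('wrist','w21.png');save(s,'w21.npz');crop(s,'w21b.png',0,0,512,384,1.56)
go([626.3,-202.4,140],toolR(0))
E
```

```text
time: 33.12
tcp_pos: [624.9, -202.1, 144.3]
eef_rot: [0.001, 1.572, 0.002]
contact_force: [-1.5, 1.5, -0.1]
gripper_width: 0.639
t 33.12 p [ 624.9 -202.1  144.3] F [-1.5  1.5 -0.1] g 0.639 q [-0.4   0.35  1.22  0.    1.57 -0.4 ]
 x [-0.001  0.002 -1.   ] z [ 1.     0.001 -0.001]
t 33.17 shift [0.0053, -0.0005, 0.0014] turn [0.05, 0.01, -0.09] rows 0.1
```

View pics/w21b.png

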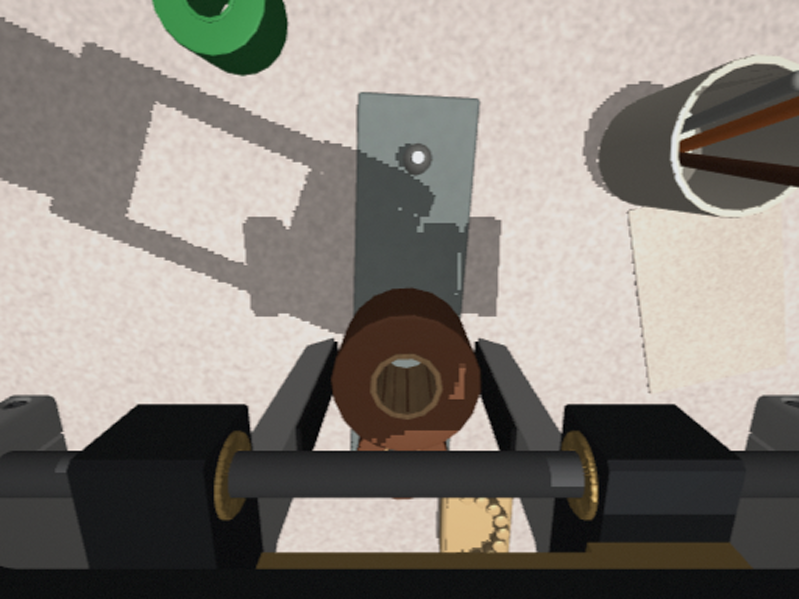

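```bash
python3 - <<'E'
from h import *
s=dict(np.load('w21.npz'))
f=lambda u,v,z:ray(s,u/1.5625,v/1.5625,z).round(1)
print('sp0',f(418,157.5,75),'roll',f(406,386,142.5))
E
python3 -m inch '[[[0.01,-0.001,0.001],[0,0,0]],[[0.03,-0.001,0.001],[0,0,0]],[[0.05,-0.001,0.001],[0,0,0]],[[0.065,-0.001,0.001],[0,0,0]],[[0.075,-0.001,0.001],[0,0,0]],[[0.075,-0.001,0.001],[0,0,0]],[[0.075,-0.001,0.001],[0,0,0]]]'
```

```text
sp0 [ 630.7 -113.5   75. ] roll [ 624.9 -203.3  142.5]
time: 33.75
tcp_pos: [627.0, -203.5, 71.6]
eef_rot: [-0.0, 1.568, 0.001]
contact_force: [0.6, -0.0, -0.2]
gripper_width: 0.638
```

```bash
python3 -m inch '[[[0.006,0.0005,-0.0005],[0,0,0]],[[0.01,0.0005,-0.0005],[0,0,0]],[[0.01,0.0005,-0.0005],[0,0,0]],[[0.01,0.0005,-0.0005],[0,0,0]]]'; python3 -m inch '[[[0.001,0,0],[0,0,0]],[[0.002,0,0],[0,0,0]],[[0.002,0,0],[0,0,0]]]'; python3 -m inch '[[[0.001,0,0],[0,0,0]],[[0.002,0,0],[0,0,0]],[[0.002,0,0],[0,0,0]]]'
```

```text
time: 34.08
tcp_pos: [627.2, -203.4, 62.1]
eef_rot: [-0.0, 1.567, 0.0]
contact_force: [0.2, -0.2, -0.6]
gripper_width: 0.637
time: 34.33
tcp_pos: [627.2, -203.5, 59.9]
eef_rot: [-0.0, 1.567, 0.0]
contact_force: [0.4, 0.8, -1.1]
gripper_width: 0.637
time: 34.58
tcp_pos: [627.4, -203.5, 58.9]
eef_rot: [-0.001, 1.567, 0.0]
contact_force: [-1.8, 1.0, 4.2]
gripper_width: 0.642
```

```bash
python3 -m inch '[[[0,0,0],[0,0,0]],[[0,0,0],[0,0,0]],[[0,0,0],[0,0,0]],[[0,0,0],[0,0,0]],[[-0.03,0,0],[0,0,0]],[[-0.07,0,0],[0,0,0]],[[-0.1,0,0],[0,0,0]],[[-0.1,0,0],[0,0,0]],[[-0.1,0,0],[0,0,0]]]' 0.95; python3 - <<'E'
from h import *
st();go([423.3,50.7,140],toolR(0))
s=snap('scene','c22.png');crop(s,'c22b.png',60,130,260,280,4)
E
```

```text
time: 35.33
tcp_pos: [628.3, -204.0, 161.2]
eef_rot: [-0.002, 1.561, -0.002]
contact_force: [0.1, 0.4, 0.6]
gripper_width: 0.976
t 35.33 p [ 628.3 -204.   161.2] F [0.1 0.4 0.6] g 0.976 q [-0.4   0.35  1.2   0.    1.59 -0.4 ]
 x [ 0.009 -0.002 -1.   ] z [1.    0.001 0.009]
t 35.33 shift [0.0187, 0.2549, -0.2051] turn [0.03, 0.54, 0.14] rows 7.9
```

View pics/c22b.png

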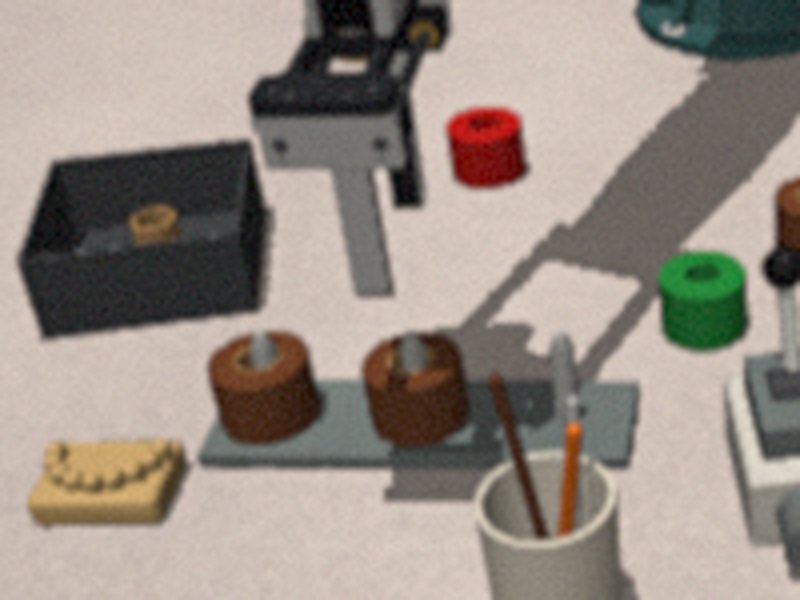

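```bash
python3 -m inch '[[[0.01,0.255,-0.204],[0,0,0]],[[0.01,0.255,-0.204],[0,0,0]],[[0.01,0.255,-0.204],[0,0,0]],[[0.01,0.255,-0.204],[0,0,0]],[[0.01,0.255,-0.204],[0,0,0]],[[0.015,0.255,-0.204],[0,0,0]],[[0.018,0.255,-0.204],[0,0,0]],[[0.018,0.255,-0.204],[0,0,0]],[[0.018,0.255,-0.204],[0,0,0]],[[0.018,0.255,-0.204],[0,0,0]]]' ; python3 -m inch '[[[0,0,0],[0,0,0]]]'; python3 - <<'E'
from h import *
st()
s=snap('wrist','w23.png');save(s,'w23.npz');crop(s,'w23b.png',0,0,512,384,1.56)
E
```

```text
time: 36.22
tcp_pos: [420.6, 52.5, 136.9]
eef_rot: [-0.003, 1.571, 0.003]
contact_force: [0.3, -1.0, 0.2]
gripper_width: 0.974
time: 36.3
tcp_pos: [422.4, 51.2, 137.9]
eef_rot: [-0.001, 1.569, 0.0]
contact_force: [0.3, -1.5, 0.1]
gripper_width: 0.977
t 36.3 p [422.4  51.2 137.9] F [ 0.3 -1.5  0.1] g 0.977 q [-0.01 -0.16  1.79 -0.    1.51 -0.01]
 x [ 0.002 -0.    -1.   ] z [1.    0.001 0.002]
```

View pics/w23b.png

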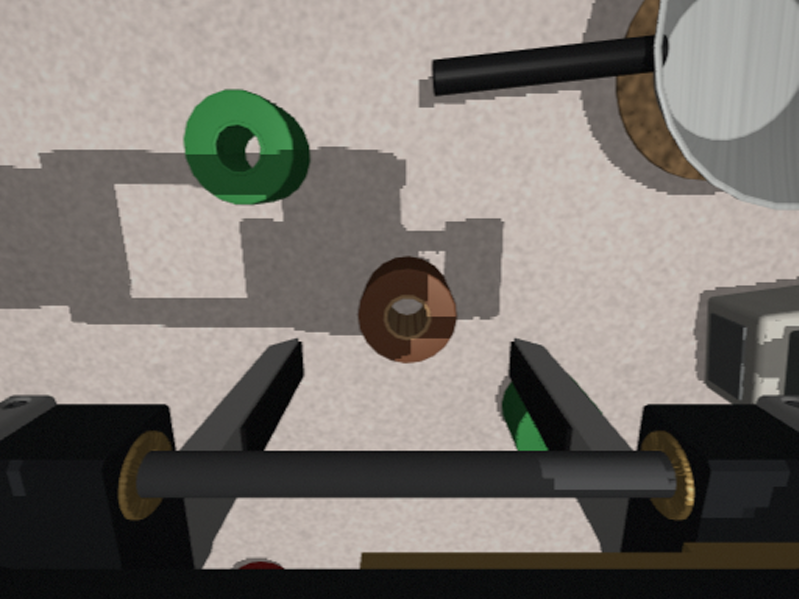

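```bash
python3 - <<'E'
from h import *
s=dict(np.load('w23.npz'))
b=ray(s,408/1.5625,317/1.5625,45);print(b)
go([b[0],b[1],45],toolR(0))
E
python3 -m inch '[[[0.03,0,0.001],[0,0,0]],[[0.055,0,0.001],[0,0,0]],[[0.078,0,0.001],[0,0,0]],[[0.091,0,0.001],[0,0,0]],[[0.091,0,0.001],[0,0,0]],[[0.091,0,0.001],[0,0,0]]]'; python3 -m inch '[[[0,0,0],[0,0,0]],[[0,0,0],[0,0,0]],[[0,0,0],[0,0,0]],[[0,0,0],[0,0,0]],[[0,0,0],[0,0,0]],[[0,0,0],[0,0,0]]]' -1 25
```

```text
[423.80087631  50.00330619  45.        ]
t 36.35 shift [0.0933, -0.0008, 0.0006] turn [-0.01, 0.12, 0.02] rows 2.2
time: 36.85
tcp_pos: [424.2, 50.5, 47.4]
eef_rot: [0.001, 1.57, -0.001]
contact_force: [0.1, -0.2, 1.1]
gripper_width: 0.975
time: 37.35
tcp_pos: [424.3, 51.5, 48.8]
eef_rot: [-0.001, 1.566, 0.0]
contact_force: [-0.5, 0.5, 2.9]
gripper_width: 0.62
```

```bash
python3 -m inch '[[[-0.03,0,0],[0,0,0]],[[-0.065,0,0],[0,0,0]],[[-0.095,0,0],[0,0,0]],[[-0.1,0,0],[0,0,0]],[[-0.1,0,0],[0,0,0]],[[-0.1,0,0],[0,0,0]]]'; python3 - <<'E'
from h import *
st();go([630.7,-112.3,145],toolR(0))
E
```

```text
time: 37.85
tcp_pos: [423.3, 51.5, 147.2]
eef_rot: [-0.0, 1.568, 0.001]
contact_force: [0.5, -0.8, -1.4]
gripper_width: 0.622
t 37.85 p [423.3  51.5 147.2] F [ 0.5 -0.8 -1.4] g 0.622 q [-0.01 -0.16  1.78  0.    1.52 -0.01]
 x [ 0.002  0.    -1.   ] z [1.    0.001 0.002]
t 37.85 shift [0.0027, -0.164, 0.2073] turn [0.04, 0.14, -0.0] rows 6.3
```

```bash
python3 -m inch '[[[0,-0.024,0.03],[0,0,0]],[[0,-0.05,0.06],[0,0,0]],[[0,-0.075,0.09],[0,0,0]],[[0,-0.1,0.12],[0,0,0]],[[0,-0.125,0.15],[0,0,0]],[[0,-0.148,0.18],[0,0,0]],[[0,-0.162,0.2],[0,0,0]],[[0,-0.164,0.207],[0,0,0]],[[0,-0.164,0.207],[0,0,0]],[[0,-0.164,0.207],[0,0,0]]]'; python3 -m inch '[[[0,0,0],[0,0,0]]]'; python3 - <<'E'
from h import *
st()
s=snap('wrist','w24.png');save(s,'w24.npz');crop(s,'w24b.png',0,0,512,384,1.56)
go([630.7,-112.3,145],toolR(0))
E
```

```text
time: 38.68
tcp_pos: [629.4, -111.5, 146.3]
eef_rot: [0.001, 1.572, 0.002]
contact_force: [-0.9, 0.2, -0.5]
gripper_width: 0.621
time: 38.77
tcp_pos: [629.4, -111.2, 147.8]
eef_rot: [-0.0, 1.57, 0.002]
contact_force: [0.8, 0.8, -0.8]
gripper_width: 0.623
t 38.77 p [ 629.4 -111.2  147.8] F [ 0.8  0.8 -0.8] g 0.623 q [-0.26  0.31  1.27  0.    1.56 -0.27]
 x [ 0.001  0.001 -1.   ] z [1.    0.001 0.001]
t 38.82 shift [0.0034, -0.0012, 0.0011] turn [0.1, 0.11, -0.04] rows 0.1
```

View pics/w24b.png

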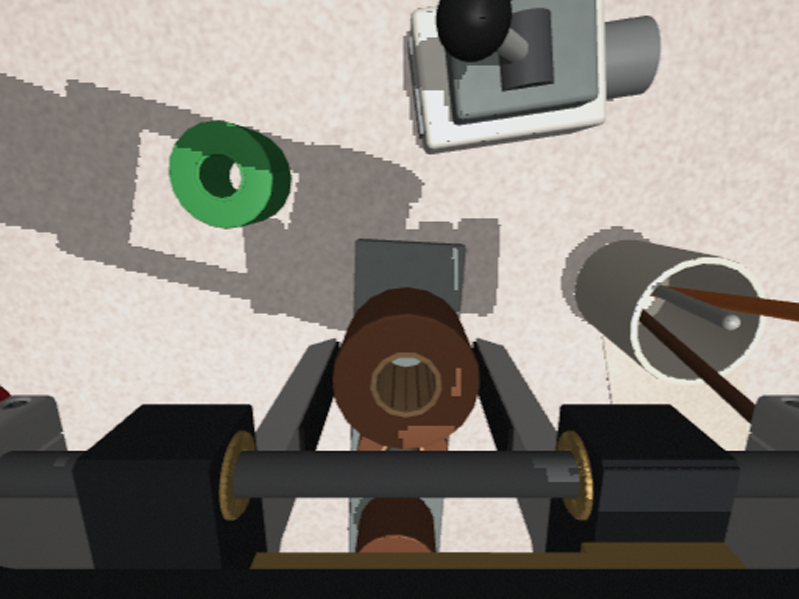

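```bash
python3 - <<'E'
from h import *
def cr(s,u,v):
    Rm=cv2.Rodrigues(np.array(s['rvec'],float))[0]; t=np.array(s['tvec'],float).ravel()
    return -Rm.T@t, Rm.T@np.array([(u-s['cx'])/s['fx'],(v-s['cy'])/s['fy'],1])
w=dict(np.load('w11.npz'));sc=dict(np.load('scene0.npz'))
for a,b in [((706,272),(60+495/4,130+378/4)),((769,184),(60+574/4,130+430/4))]:
    c1,d1=cr(w,a[0]/1.5625,a[1]/1.5625);c2,d2=cr(sc,*b)
    l=np.linalg.lstsq(np.c_[d1,-d2],c2-c1,rcond=None)[0]; print(c1+d1*l[0],c2+d2*l[1])
s=dict(np.load('w24.npz'))
print('roll',ray(s,406/1.5625,385/1.5625,146))
E
```

```text
[ 770.75262181 -125.40916899  151.51714936] [ 770.70754016 -124.19389112  151.24256221]
[800.05137808 -85.07132714 141.34586291] [799.95242827 -83.96695328 141.26551541]
roll [ 629.44876822 -111.86873836  146.        ]
```

```bash
python3 -m inch '[[[0.01,-0.0015,0.001],[0,0,0]],[[0.03,-0.0015,0.001],[0,0,0]],[[0.05,-0.0015,0.001],[0,0,0]],[[0.065,-0.0015,0.001],[0,0,0]],[[0.074,-0.0015,0.001],[0,0,0]],[[0.074,-0.0015,0.001],[0,0,0]],[[0.074,-0.0015,0.001],[0,0,0]]]';  python3 -m inch '[[[0.006,0,0],[0,0,0]],[[0.01,0,0],[0,0,0]],[[0.01,0,0],[0,0,0]],[[0.01,0,0],[0,0,0]]]'
```

```text
time: 39.4
tcp_pos: [631.6, -113.5, 74.6]
eef_rot: [-0.0, 1.568, 0.001]
contact_force: [0.4, 0.4, -0.2]
gripper_width: 0.623
time: 39.73
tcp_pos: [632.2, -114.0, 65.1]
eef_rot: [-0.0, 1.567, 0.0]
contact_force: [0.1, -0.1, -1.1]
gripper_width: 0.625
```

```bash
python3 -m inch '[[[0.002,0,0],[0,0,0]],[[0.003,0,0],[0,0,0]],[[0.003,0,0],[0,0,0]]]'; python3 -m inch '[[[0.001,0,0],[0,0,0]],[[0.002,0,0],[0,0,0]],[[0.002,0,0],[0,0,0]]]'; python3 -m inch '[[[0.001,0,0],[0,0,0]],[[0.002,0,0],[0,0,0]],[[0.002,0,0],[0,0,0]]]'
```

```text
time: 39.98
tcp_pos: [632.1, -113.9, 61.8]
eef_rot: [-0.0, 1.568, 0.0]
contact_force: [0.9, 0.2, -0.5]
gripper_width: 0.618
time: 40.23
tcp_pos: [632.3, -114.0, 60.8]
eef_rot: [-0.001, 1.567, 0.0]
contact_force: [-2.2, 0.1, 2.6]
gripper_width: 0.62
time: 40.48
tcp_pos: [632.3, -114.0, 60.8]
eef_rot: [-0.001, 1.566, 0.0]
contact_force: [-4.7, 1.7, 10.0]
gripper_width: 0.619
```

```bash
python3 -m inch '[[[0,0,0],[0,0,0]],[[0,0,0],[0,0,0]],[[0,0,0],[0,0,0]],[[0,0,0],[0,0,0]],[[-0.03,0,0],[0,0,0]],[[-0.07,0,0],[0,0,0]],[[-0.11,0,0],[0,0,0]],[[-0.11,0,-0.08],[0,0,0]],[[-0.11,0,-0.1],[0,0,0]],[[-0.11,0,-0.1],[0,0,0]]]' 0.95; python3 - <<'E'
from h import *
st()
s=snap('scene','c25.png');save(s,'c25.npz');crop(s,'c25b.png',60,130,260,280,4);crop(s,'c25c.png',230,130,430,280,4)
s=snap('side','s25.png');save(s,'s25.npz');crop(s,'s25b.png',130,90,390,285,3)
E
```

```text
time: 41.32
tcp_pos: [528.4, -113.7, 167.5]
eef_rot: [-0.0, 1.57, 0.0]
contact_force: [-0.2, -0.1, -0.5]
gripper_width: 0.976
t 41.32 p [ 528.4 -113.7  167.5] F [-0.2 -0.1 -0.5] g 0.976 q [-0.32  0.09  1.5   0.    1.56 -0.32]
 x [ 0.001  0.    -1.   ] z [1.    0.    0.001]
```

View pics/c25b.png

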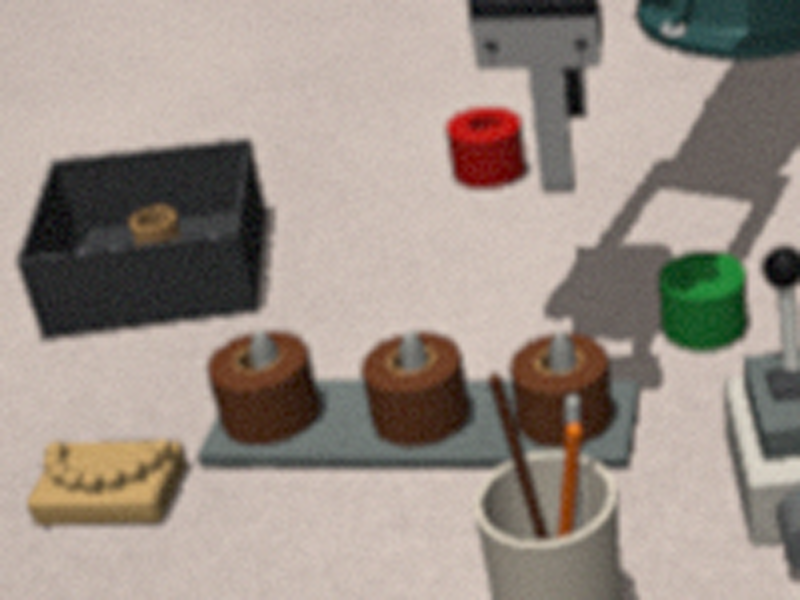

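View pics/c25c.png

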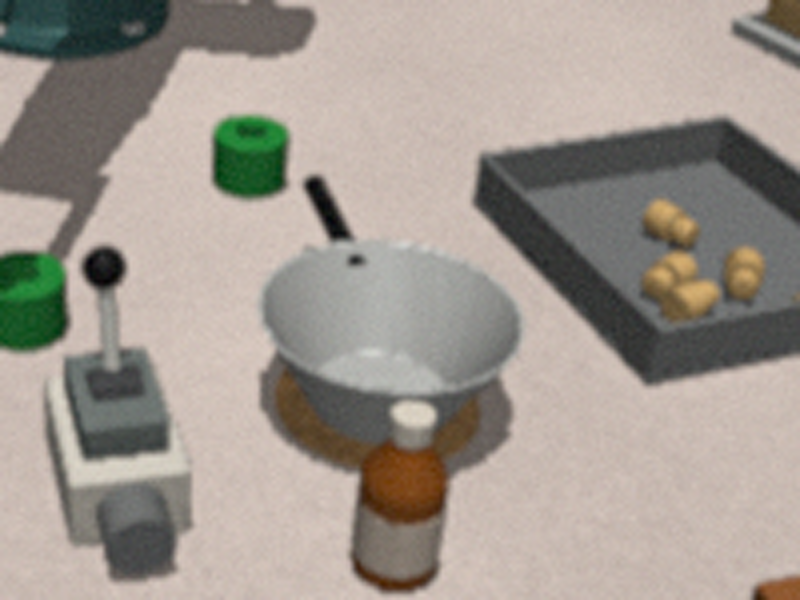

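View pics/s25b.png

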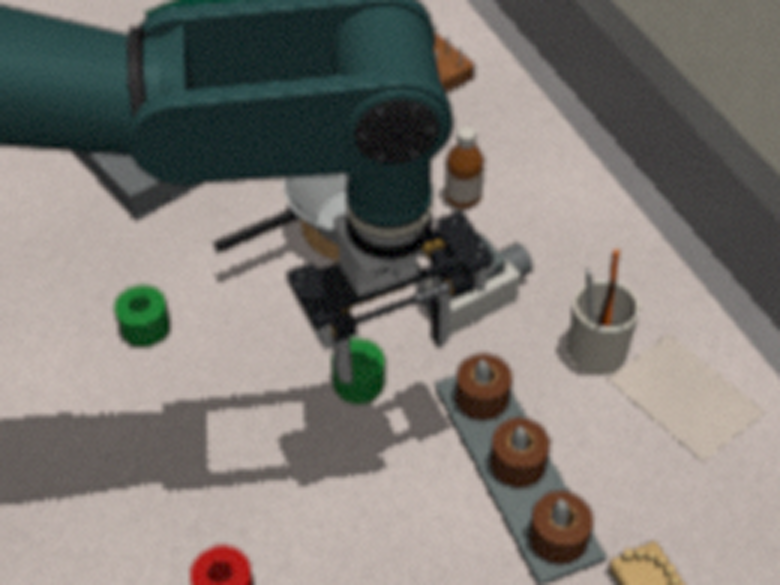

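```bash
python3 - <<'E'
from h import *
s=dict(np.load('w24.npz'))
f=lambda u,v,z:ray(s,u/1.5625,v/1.5625,z).round(1)
print('ball',f(474,20,133.4),'base edge',f(427,152,50),f(605,122,50),f(413,10,50))
go([580,8,200],toolR(99))
E
```

```text
ball [652.8  19.7 133.4] base edge [641.  -18.1  50. ] [737.7  -2.5  50. ] [632.9  50.9  50. ]
t 41.42 shift [-0.0323, 0.1219, 0.0505] turn [-99.03, 0.12, 0.13] rows 13.8
```

```bash
python3 -m inch '[[[-0.032,0.09,0.04],[-70,0,0]],[[-0.032,0.09,0.04],[-70,0,0]],[[-0.032,0.09,0.04],[-70,0,0]],[[-0.032,0.09,0.04],[-70,0,0]],[[-0.032,0.09,0.04],[-70,0,0]],[[-0.032,0.09,0.04],[-70,0,0]],[[-0.032,0.09,0.04],[-70,0,0]],[[-0.032,0.09,0.04],[-70,0,0]],[[-0.032,0.09,0.04],[-70,0,0]],[[-0.032,0.09,0.04],[-70,0,0]]]' -1 20; python3 - <<'E'
from h import *
st();go([600,11,200],toolR(99.2))
E
```

```text
time: 42.25
tcp_pos: [572.9, -23.8, 199.1]
eef_rot: [-0.954, 1.349, 0.951]
contact_force: [-0.2, 0.4, 0.1]
gripper_width: 0.303
t 42.25 p [572.9 -23.8 199.1] F [-0.2  0.4  0.1] g 0.303 q [-0.14  0.14  1.37  0.    1.62 -1.37]
 x [ 0.004  0.    -1.   ] z [0.336 0.942 0.002]
t 42.25 shift [-0.0007, -0.0138, 0.0418] turn [-28.83, 0.03, 0.22] rows 4.0
```

```bash
python3 -m inch '[[[0,-0.013,0.04],[-28.8,0,0]],[[0,-0.013,0.04],[-28.8,0,0]],[[0,-0.013,0.04],[-28.8,0,0]],[[0,-0.013,0.04],[-28.8,0,0]],[[0,-0.013,0.04],[-28.8,0,0]],[[0,-0.013,0.04],[-28.8,0,0]],[[0,-0.013,0.04],[-28.8,0,0]]]'; python3 - <<'E'
from h import *
st();go([605,12,138],toolR(99.2))
s=snap('wrist','w26.png');save(s,'w26.npz');crop(s,'w26b.png',0,0,512,384,1.56)
E
```

```text
time: 42.83
tcp_pos: [598.0, 9.2, 199.4]
eef_rot: [-1.322, 1.131, 1.317]
contact_force: [-0.5, 0.3, 0.2]
gripper_width: 0.004
t 42.83 p [598.    9.2 199.4] F [-0.5  0.3  0.2] g 0.004 q [-0.08  0.2   1.31  0.    1.63 -1.8 ]
 x [ 0.003  0.    -1.   ] z [-0.151  0.989 -0.   ]
t 42.83 shift [0.0615, -0.0071, 0.0017] turn [-0.52, -0.02, 0.19] rows 1.5
```

View pics/w26b.png

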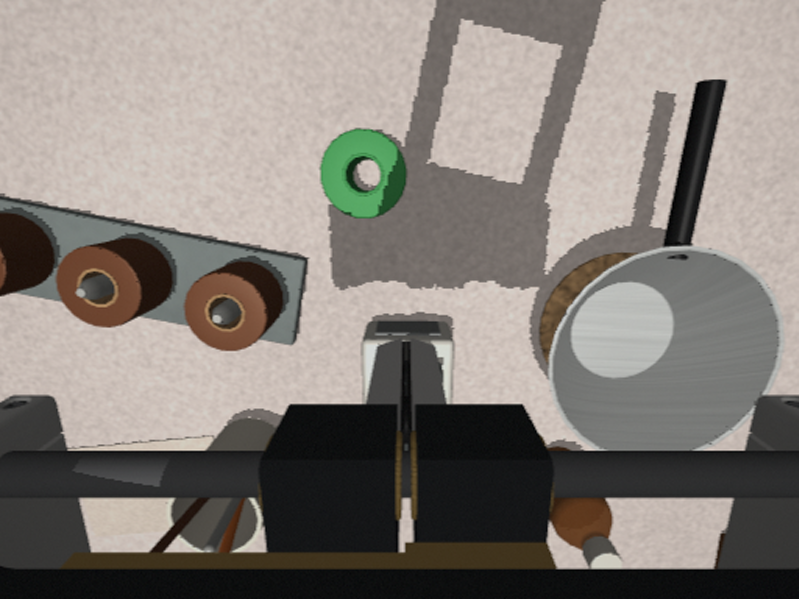

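```bash
python3 -m inch '[[[0.03,-0.006,0.001],[-0.3,0,0]],[[0.055,-0.006,0.001],[-0.3,0,0]],[[0.06,-0.006,0.001],[-0.3,0,0]],[[0.06,-0.006,0.001],[-0.3,0,0]],[[0.06,-0.006,0.001],[-0.3,0,0]]]'; python3 - <<'E'
from h import *
st();go([697,27.5,138],toolR(99.2))
s=snap('side','s27.png');save(s,'s27.npz');crop(s,'s27b.png',200,100,360,220,5)
E
```

```text
time: 43.3
tcp_pos: [603.7, 11.0, 140.5]
eef_rot: [-1.327, 1.127, 1.322]
contact_force: [-0.9, -0.6, 1.0]
gripper_width: 0.007
t 43.3 p [603.7  11.  140.5] F [-0.9 -0.6  1. ] g 0.007 q [-0.08  0.24  1.38  0.    1.52 -1.81]
 x [ 0.004 -0.    -1.   ] z [-0.158  0.987 -0.001]
t 43.3 shift [0.0028, -0.0947, 0.0016] turn [-0.12, -0.04, 0.22] rows 2.3
```

View pics/s27b.png

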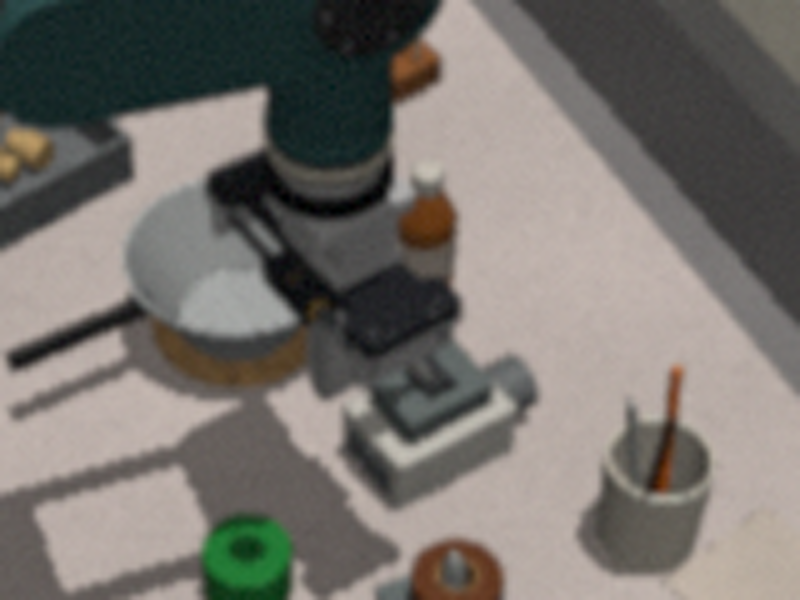

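```bash
python3 -m inch '[[[0,-0.012,0],[0,0,0]],[[0.001,-0.022,0],[0,0,0]],[[0.001,-0.032,0],[0,0,0]],[[0.001,-0.042,0],[0,0,0]],[[0.002,-0.05,0],[0,0,0]],[[0.002,-0.058,0],[0,0,0]],[[0.002,-0.066,0],[0,0,0]],[[0.002,-0.074,0],[0,0,0]],[[0.002,-0.08,0],[0,0,0]],[[0.002,-0.08,0],[0,0,0]]]'; python3 - <<'E'
from h import *
st()
s=snap('side','s28.png');save(s,'s28.npz');crop(s,'s28b.png',200,100,360,220,5)
s=snap('scene','c28.png');save(s,'c28.npz');crop(s,'c28b.png',230,100,390,220,5)
E
```

```text
time: 44.18
tcp_pos: [683.6, 24.0, 137.7]
eef_rot: [-1.328, 1.126, 1.322]
contact_force: [-2.1, -0.3, -0.7]
gripper_width: 0.002
t 44.18 p [683.6  24.  137.7] F [-2.1 -0.3 -0.7] g 0.002 q [-0.05  0.41  1.16  0.    1.57 -1.78]
 x [ 0.004  0.    -1.   ] z [-0.159  0.987 -0.   ]
```

View pics/c28b.png

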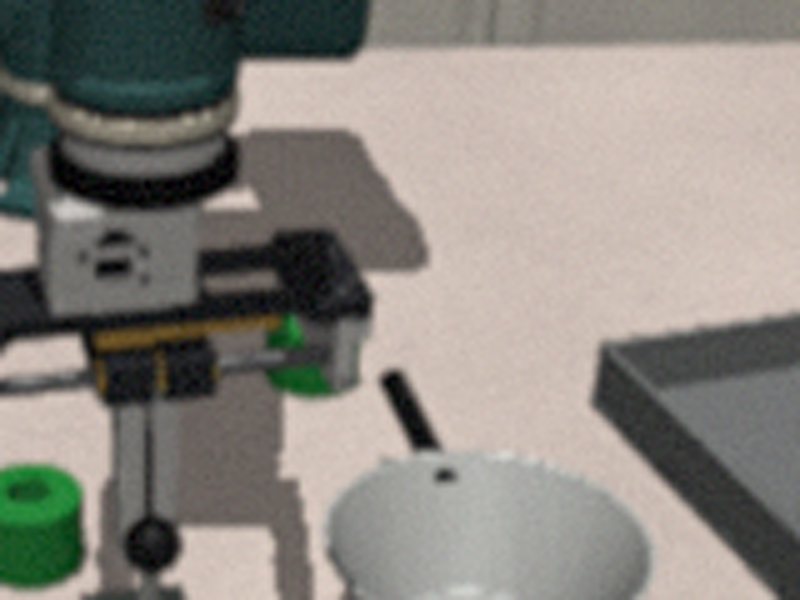

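View pics/s28b.png

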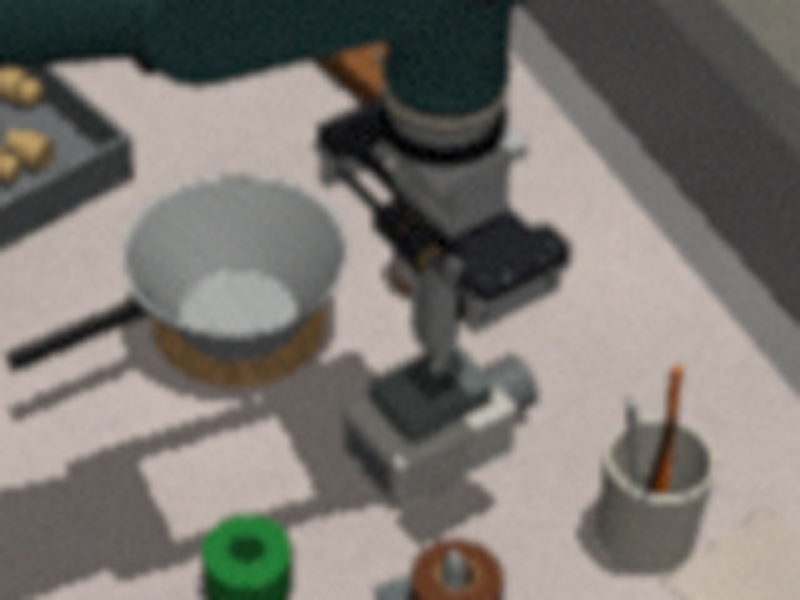

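Ball pushed along; continue in small steps until the stop is felt.

```bash
python3 -m inch '[[[0,-0.004,0],[0,0,0]],[[0,-0.008,0],[0,0,0]],[[0,-0.012,0],[0,0,0]],[[0,-0.012,0],[0,0,0]]]'; python3 -m inch '[[[0,-0.002,0],[0,0,0]],[[0,-0.004,0],[0,0,0]],[[0,-0.004,0],[0,0,0]]]'
```

```text
time: 44.62
tcp_pos: [693.9, 25.5, 137.8]
eef_rot: [-1.326, 1.129, 1.325]
contact_force: [-3.6, -1.3, 0.9]
gripper_width: 0.006
time: 44.87
tcp_pos: [694.8, 25.7, 137.6]
eef_rot: [-1.323, 1.135, 1.33]
contact_force: [-10.3, -2.0, 3.7]
gripper_width: 0.002
```

```bash
python3 -m inch '[[[0,-0.001,0],[0,0,0]],[[0,-0.002,0],[0,0,0]],[[0,-0.002,0],[0,0,0]]]'; python3 -m inch '[[[0,0.02,0],[0,0,0]],[[0,0.05,0],[0,0,0]],[[-0.03,0.08,0],[0,0,0]],[[-0.07,0.12,0],[0,0,0]],[[-0.1,0.15,0],[0,0,0]],[[-0.12,0.18,0],[0,0,0]],[[-0.12,0.18,0],[0,0,0]]]'; python3 - <<'E'
from h import *
st()
s=snap('side','s29.png');save(s,'s29.npz');crop(s,'s29b.png',130,90,390,285,3)
s=snap('scene','c29.png');save(s,'c29.npz');crop(s,'c29b.png',60,130,320,325,3);crop(s,'c29c.png',230,130,490,325,3)
E
```

```text
time: 45.12
tcp_pos: [695.1, 25.7, 137.5]
eef_rot: [-1.321, 1.138, 1.333]
contact_force: [-14.1, -3.6, 4.9]
gripper_width: 0.008
time: 45.7
tcp_pos: [521.4, -2.2, 264.5]
eef_rot: [-1.334, 1.121, 1.313]
contact_force: [1.4, -0.5, 0.4]
gripper_width: 0.005
t 45.7 p [521.4  -2.2 264.5] F [ 1.4 -0.5  0.4] g 0.005 q [-0.11  0.01  1.39  0.    1.73 -1.84]
 x [ 0.015 -0.001 -1.   ] z [-0.158  0.987 -0.003]
```

View pics/s29b.png

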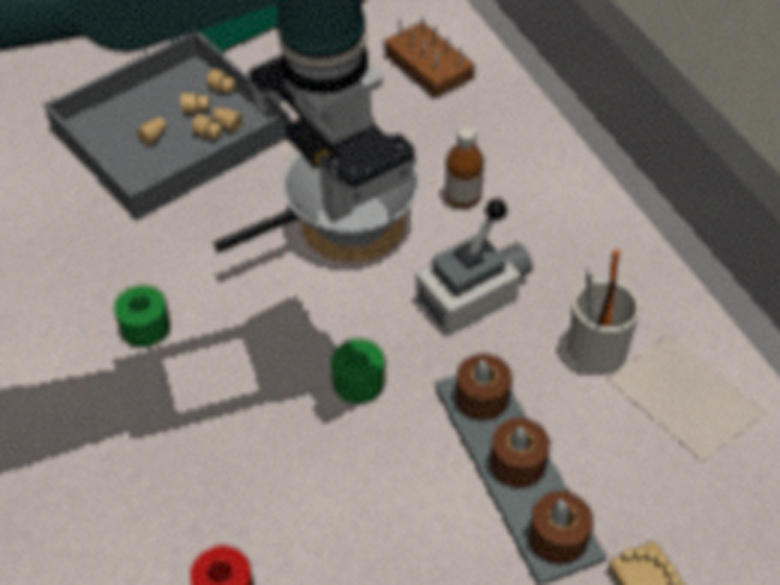

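View pics/c29b.png

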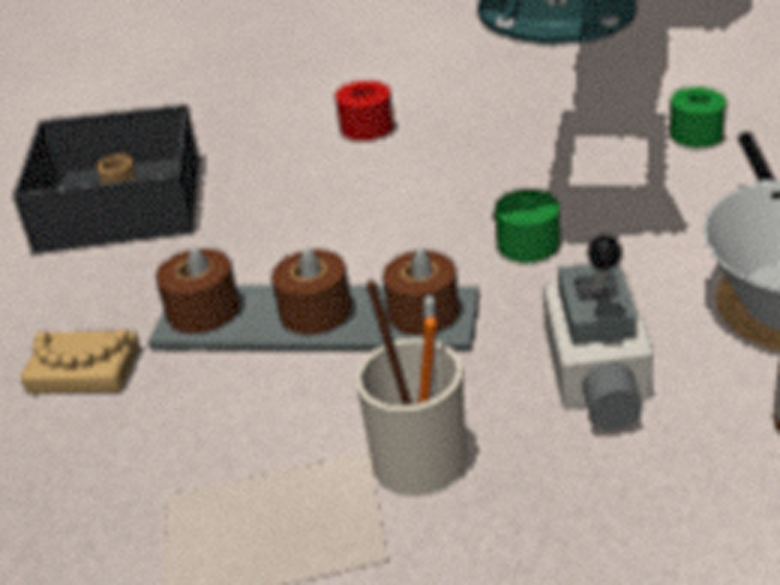

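View pics/c29c.png

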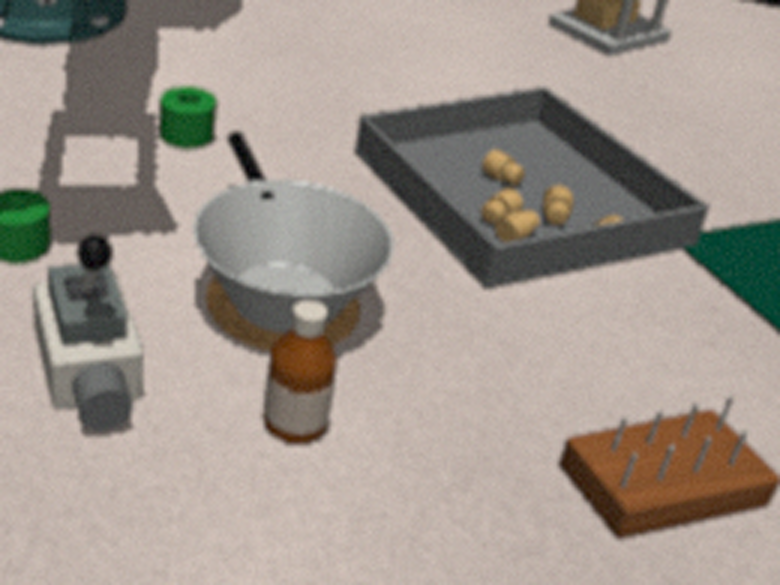

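```bash
python3 - <<'E'
from h import *
si=dict(np.load('s29.npz'));sc=dict(np.load('c29.npz'))
a=np.radians(9.2)
for th in (-.5,.3,.4,.45,.5):
    p=np.array([684.8+70*np.sin(th)*np.cos(a),24.4+70*np.sin(th)*np.sin(a),72+70*np.cos(th)])
    print(th,proj(si,p).round(1),proj(sc,p).round(1))
print('obs side',(130+497/3,90+210/3),'scene',(230+95/3,130+252/3))
s=snap('side','s30.png');crop(s,'s30b.png',250,135,330,195,9)
E
```

```text
-0.5 [277.8 167.6] [254.8 196.9]
0.3 [291.3 159.5] [259.6 208.5]
0.4 [292.9 159.2] [260.3 211.2]
0.45 [293.7 159.1] [260.6 212.6]
0.5 [294.4 159.1] [260.9 214. ]
obs side (295.66666666666663, 160.0) scene (261.6666666666667, 214.0)
```

View pics/s30b.png

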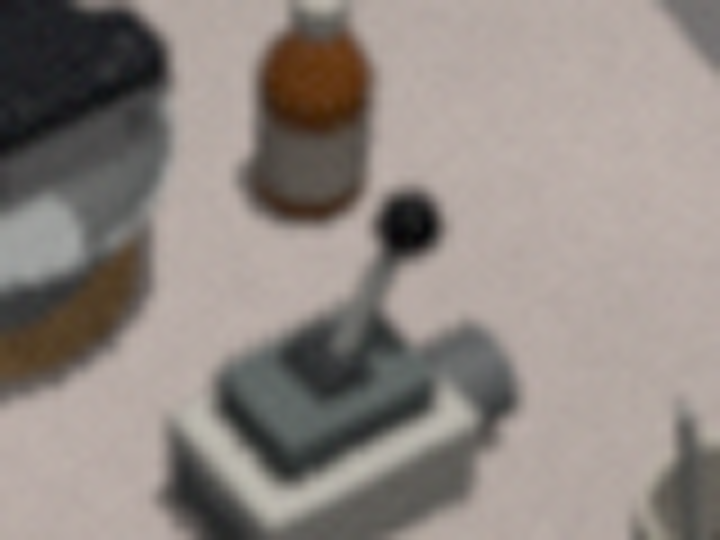

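```bash
python3 - <<'E'
from h import *
st(); print(finish_job())
E
```

```text
t 45.85 p [522.9  -1.8 258.6] F [ 0.7 -0.7  0.3] g 0.003 q [-0.11  0.02  1.39  0.    1.73 -1.84]
 x [ 0.008  0.    -1.   ] z [-0.158  0.987 -0.001]
the job is handed in; nothing more can be done
None
```

The job is done and handed in after about 46 s of the 210 s allowed.

- **Dies and pan:** I tipped all five plaster dies into the grey tray. The pan slipped about 20° nose-down in the grip on the way, so I levelled it before setting it down. It now stands upright on the cork mat, within about 1 px of where it started.
- **Cores and rolls:** Both cardboard cores (from spindle1 and spindle2) are in the dark bin. The three brown rolls sit down to the plate on spindle2, spindle1 and spindle0, each felt to touch at the expected height.
- **Switch:** I pushed it last, up to its stop, with the force rising to about 14 N while it no longer moved. Afterwards the ball's place in both cameras matched full on (leaning 0.5 rad towards +x) to within about 1 px.
- **Final look:** The arch model, bottle and cup were not touched and appeared where they began. The gripper was clear of everything.

**Checks that disagreed:**
- The side and scene cameras differed by about 5–10 mm in y. I used their average, which the wrist camera confirmed.
- Whether the pan's whole foot is on the mat was judged only from the pictures.
- The second core in the bin is hidden in the final pictures. I saw it inside with the wrist camera just after dropping it.

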